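# Set the depth stops with the blade gauge and sort the stop blocks

## Robot

A 6-joint arm with a two-finger parallel gripper is mounted at the origin on the work surface. World frame = base frame: x ahead of the robot, y to its left, z up, the work surface at z = 0. Lengths are in mm, angles in degrees, forces in N, time in s.
With the tool pointing down it reaches from about 350 to 725 mm from the base axis. Payload 4.3 kg.
Tool frame: the origin (TCP) lies midway between the tips of the shut fingers; the grasp point (between the pads) lies 19 mm behind it (bot.hold_point_z is the distance from the TCP to the grasp point, in mm); y points along the fingers, x is the direction in which the jaws open and shut, and the axes are right-handed (so a half turn about y gives the same grasp; the last joint's range is limited). The gripper opens to 85 mm and grips with 20 to 120 N. Pads are 22 mm wide; open, the fingers measure 114 mm over their backs; the gripper's body (76 mm by 85 mm) begins 54 mm behind the grasp point. The pads swing forward as they close: fully open they stand 13 mm farther back than shut.
Start: joints at [-78.455, 21.618, 4.641, 73.018, 0, 83.68], TCP at [176.405, -547.31, 231.329] pointing down, gripper open.
Joint ranges: [-156.06, 156.06], [-48.1, 94.91], [-58.44, 69.94], [-101.28, 121.22], [-78.64, 73.56], [-180, 180]. Speed limits (degrees/s): [147.25, 147.25, 180, 180, 180, 180].

## Interface

Orientations are given as [roll, pitch, yaw] about the fixed x, y, z axes, in that order (R = Rz(yaw) Ry(pitch) Rx(roll)).
In Python, from workcell import bot, viewer gives the robot as it stands.
- The arm moves only by the tool jog_arm, never from a script. Its argument "rows" is text: rows parted by semicolons, each of 7 numbers parted by spaces: the shift along the tool's x, y, z in m, then the turn, a rotation vector about the tool's x, y, z in rad, then the finger opening in m, from 0 to 0.0854. In form: x y z rx ry rz gripper; .... A call has exactly 5 rows; each row is the pose to reach, as a shift and turn from the pose commanded when the call began, along the tool's axes at that moment; what a row does not reach only later rows make up. A row lasts 1/10 s, in which the tool goes at most 50 mm and 8.59 degrees, less where a joint would pass 70% of its speed; a pose out of reach is approached as far as the arm can. A call with a gripper value outside its range is refused whole. The fingers move at their own pace and stop on an object; "newtons" is the grip in N (left out, the last holds). Time passes only in rows, so rows that repeat a pose let the fingers close, or fill a call up. It gives the time, the measured TCP pose, the force and the opening at its end, in the units of the state.
- bot.observe(): the state, without advancing time (a new reading comes with each control period).
- viewer.capture(name): name is "scene" or "top" or "wrist"; returns the picture (384x512x3 uint8, red, green, blue); there is no depth.
- viewer.camera_info(name): a dict with "K" (3x3 intrinsics, pixels), "R" (3x3) and "t" (3): a world point X has camera coordinates R X + t. Camera axes: x right, y down, z forward; pixel columns grow to the right and rows downward; lengths in mm; the calibration is good to about 2 mm. The wrist camera is an equidistant fisheye: a pixel r from the principal point sees the ray r / f radians off the axis. A picture is of the moment at which its call begins: read the wrist's pose just before it. camera_info takes no time and is no camera call; for the wrist camera it gives the pose at the moment of the call.
- bot.sign_off(): hands the job in, once; it reports no verdict.
The state is a dict: "t": time; "joints": joint angles; "joint_velocities": joint speeds; "effort": joint torques, N m; "tcp_pos": TCP position; "orientation": TCP orientation; "contact_force": force on the tool from outside, world axes, zero at the start; "moment": the same for the moment, N m; "finger_gap": finger opening in mm.
Only numpy, scipy, OpenCV 4.12 (cv2) and the standard library are available. Lean on these libraries where they do the work, as an engineer would, in place of code of your own. Each camera call takes 0.05 s, during which the arm holds its last target. There are 200 camera calls.

## Task

On the workbench, push the blade of the setting gauge into the slot of every green-tagged block until the gauge's shoulder is flush on the wood, so that the brass stop is set to depth, and put the gauge back fully home in its stand. Put the green-tagged blocks in the green pass tray and the red-tagged ones, with their stops left alone, in the red reject tray, each flat on the tray's floor and right way up. Do not disturb the glue bottle, the tin or the mug.

Things in the scene. Friction and masses are not known exactly. Their poses are not given: they have to be found in the camera images.
- g1_center (a point): Centre (20 mm above the underside) of a loose GREEN-tagged beech stop block, 180 g, 56 mm long (its x), 40 mm wide (its y), 40 mm high, steel sole, green tag on its top and on one side. A slot 8 mm wide and 26 mm deep runs along the whole length (x) of its top, in the middle; lift the block across its 40 mm width. z is up. Always there.
- g1_stop (a joint): Depth of the brass stop strip in the slot of block g1, m: at 0 the strip's top is 4 mm below the block's top, and it grows as the strip is pushed down (0.012 = 16 mm below the top, the gauge's setting; travel ends at 0.018). It slides stiffly (about 3 N) and stays where it is left; it cannot be lifted again. Starts at 0 to 0.003.
- g2_center (a point): Centre (20 mm above the underside) of a loose GREEN-tagged beech stop block, 180 g, 56 mm long (its x), 40 mm wide (its y), 40 mm high, steel sole, green tag on its top and on one side. A slot 8 mm wide and 26 mm deep runs along the whole length (x) of its top, in the middle; lift the block across its 40 mm width. z is up. Absent in some runs.
- g2_stop (a joint): Depth of the brass stop strip in the slot of block g2, m: at 0 the strip's top is 4 mm below the block's top, and it grows as the strip is pushed down (0.012 = 16 mm below the top, the gauge's setting; travel ends at 0.018). It slides stiffly (about 3 N) and stays where it is left; it cannot be lifted again. Starts at 0 to 0.003.
- g3_center (a point): Centre (20 mm above the underside) of a loose GREEN-tagged beech stop block, 180 g, 56 mm long (its x), 40 mm wide (its y), 40 mm high, steel sole, green tag on its top and on one side. A slot 8 mm wide and 26 mm deep runs along the whole length (x) of its top, in the middle; lift the block across its 40 mm width. z is up. Absent in some runs.
- g3_stop (a joint): Depth of the brass stop strip in the slot of block g3, m: at 0 the strip's top is 4 mm below the block's top, and it grows as the strip is pushed down (0.012 = 16 mm below the top, the gauge's setting; travel ends at 0.018). It slides stiffly (about 3 N) and stays where it is left; it cannot be lifted again. Starts at 0 to 0.003.
- r1_center (a point): Centre (20 mm above the underside) of a loose RED-tagged beech stop block, 180 g, 56 mm long (its x), 40 mm wide (its y), 40 mm high, steel sole, red tag on its top and on one side. A slot 8 mm wide and 26 mm deep runs along the whole length (x) of its top, in the middle; lift the block across its 40 mm width. z is up. Always there.
- r1_stop (a joint): Depth of the brass stop strip in the slot of block r1, m: at 0 the strip's top is 4 mm below the block's top, and it grows as the strip is pushed down (0.012 = 16 mm below the top, the gauge's setting; travel ends at 0.018). It slides stiffly (about 3 N) and stays where it is left; it cannot be lifted again. Starts at 0 to 0.003.
- r2_center (a point): Centre (20 mm above the underside) of a loose RED-tagged beech stop block, 180 g, 56 mm long (its x), 40 mm wide (its y), 40 mm high, steel sole, red tag on its top and on one side. A slot 8 mm wide and 26 mm deep runs along the whole length (x) of its top, in the middle; lift the block across its 40 mm width. z is up. Absent in some runs.
- r2_stop (a joint): Depth of the brass stop strip in the slot of block r2, m: at 0 the strip's top is 4 mm below the block's top, and it grows as the strip is pushed down (0.012 = 16 mm below the top, the gauge's setting; travel ends at 0.018). It slides stiffly (about 3 N) and stays where it is left; it cannot be lifted again. Starts at 0 to 0.003.
- gauge_handle (a point): Centre of the blue handle of the loose setting gauge (120 g): handle 36 mm (x) by 22 mm (y) by 60 mm high (z, up); grip it across its 22 mm thickness (y). The shoulder's underside is 36 mm below this point. At the start the gauge stands in its stand.
- gauge_shoulder (a point): Centre of the underside of the gauge's aluminium shoulder (44 x 26 mm). Below it sticks out the flat steel blade, 16 mm long, 28 mm wide (along x), 4 mm thick (y), the last 4 mm thinned to 2 mm. With the shoulder flush on a block's top the blade has pushed the stop strip to 16 mm below that top. z points up away from the blade.
- stand: Fixed dark wooden gauge stand, 80 mm (x) by 60 mm (y), 36 mm high; origin at the centre of its underside.
- stand_slot (a point): Centre of the mouth of the stand's slot, at its top; the slot is 38 mm along x, 10 mm along y, 24 mm deep. The gauge is home when its blade is in the slot and its shoulder lies on the stand's top.
- pass_tray: Fixed low green tray, the pass tray, 110 mm (x) by 250 mm (y), walls 5 mm thick and 12 mm high, floor 5 mm thick with three dark nest pads at y = -77, 0 and 77 mm; origin at the centre of its underside.
- reject_tray: Fixed low red tray, the reject tray, 110 mm (x) by 250 mm (y), walls 5 mm thick and 12 mm high, floor 5 mm thick with three dark nest pads at y = -77, 0 and 77 mm; origin at the centre of its underside.
- glue: Bystander: yellow glue bottle, 54 mm across, 150 mm high, origin under its centre.
- tin: Bystander: blue tin, 68 mm across, 75 mm high, origin under its centre.
- mug: Bystander: steel mug, 76 mm across, 90 mm high, origin under its centre.
There are look-alikes about, which are no part of the job. What is shaped like the part that bears r2_center but orange or turquoise is not meant.

How it is judged (in metres and radians):
On the way:
1. the gauge's blade is in the slot of a green-tagged block with its shoulder flush on the wood (((horizontal distance between gauge_shoulder and g1_center below 0.015 m and angle between the x axis of gauge_shoulder and the x axis of g1_center, either way round below 0.25 rad and z of gauge_shoulder in the frame of g1_center between 0.017 and 0.0225 m) or (horizontal distance between gauge_shoulder and g2_center below 0.015 m and angle between the x axis of gauge_shoulder and the x axis of g2_center, either way round below 0.25 rad and z of gauge_shoulder in the frame of g2_center between 0.017 and 0.0225 m) or (horizontal distance between gauge_shoulder and g3_center below 0.015 m and angle between the x axis of gauge_shoulder and the x axis of g3_center, either way round below 0.25 rad and z of gauge_shoulder in the frame of g3_center between 0.017 and 0.0225 m))), for 0.1 s.
At the end, for the whole second after the job is handed in: Green blocks: stop joint 0.010 to 0.014, lying in the pass tray. Red blocks: stop joint under 0.006, lying in the reject tray. All flat on the floor, right way up within 0.12 rad. Gauge upright in its stand, shoulder within 7 mm of the slot's mouth, 3 mm in height (value of joint g1_stop between 0.01 and 0.014 m and x of g1_center in the frame of pass_tray between -0.04 and 0.04 m and y of g1_center in the frame of pass_tray between -0.11 and 0.11 m and z of g1_center in the frame of pass_tray between 0.021 and 0.029 m and angle between each of g1_center, g2_center, g3_center, r1_center, r2_center's own z axis and vertical below 0.12 rad and value of joint g2_stop between 0.01 and 0.014 m and x of g2_center in the frame of pass_tray between -0.04 and 0.04 m and y of g2_center in the frame of pass_tray between -0.11 and 0.11 m and z of g2_center in the frame of pass_tray between 0.021 and 0.029 m and value of joint g3_stop between 0.01 and 0.014 m and x of g3_center in the frame of pass_tray between -0.04 and 0.04 m and y of g3_center in the frame of pass_tray between -0.11 and 0.11 m and z of g3_center in the frame of pass_tray between 0.021 and 0.029 m and value of joint each of r1_stop, r2_stop below 0.006 m and x of r1_center in the frame of reject_tray between -0.04 and 0.04 m and y of r1_center in the frame of reject_tray between -0.11 and 0.11 m and z of r1_center in the frame of reject_tray between 0.021 and 0.029 m and x of r2_center in the frame of reject_tray between -0.04 and 0.04 m and y of r2_center in the frame of reject_tray between -0.11 and 0.11 m and z of r2_center in the frame of reject_tray between 0.021 and 0.029 m and distance between gauge_shoulder and stand_slot below 0.007 m and angle between gauge_shoulder's own z axis and vertical below 0.1 rad and z of gauge_shoulder in the frame of stand between 0.033 and 0.039 m); the robot touches nothing.
It fails at once if the glue is moved more than 30 mm (distance of glue from where it was at the start of the episode above 0.03 m).
It fails at once if the tin is moved more than 30 mm (distance of tin from where it was at the start of the episode above 0.03 m).
It fails at once if the mug is moved more than 30 mm (distance of mug from where it was at the start of the episode above 0.03 m).
Of g2, g3, r2 only 2 to 3 are there at a start; the rules pass over those that are not, and their reading is None.
At some moment in a run one of g1, g2, g3, r1, r2 may be knocked a few centimetres aside while the robot is not near it.
It also fails if it takes over 210 s, if anything falls off the work surface, if the arm or the gripper's body presses on something with over 40 N, if the wrist force passes 120 N, or if a joint passes its speed limit or range.

## Working session

There is one attempt and no reset: what is moved stays moved. The work goes in short steps, Python scripts to look and compute and a tool call to move; the robot and the scene stay as the last step left them, time stands still between calls to the robot, and variables do not carry over. Pictures are saved under pics/ and viewed, about 12 in all and at most 16, crops included, and the job is handed in when it is done.

Besides the shell and the picture viewer there is one more tool, called after "Call:" as name(argument=value, ...), one argument or row to a line, values as JSON. jog_arm: Moves the arm, as the interface text tells. Its arguments: {"type":"object","properties":{"rows":{"type":"string"},"newtons":{"type":"number"}},"required":["rows"]}

```bash
mkdir -p pics; ls; python3 - <<'E'
from workcell import bot, viewer
import cv2
print(bot.observe())
for n in ("scene","top","wrist"):
    i=viewer.camera_info(n); print(n,i)
    im=viewer.capture(n); cv2.imwrite(f"pics/{n}0.png",im[:,:,::-1])
E
```

```text
pics
{'t': 0.0, 'joints': array([-7.84553585e+01,  2.16612093e+01,  4.56344824e+00,  7.30181617e+01,
       -1.67952045e-03,  8.36809701e+01]), 'joint_velocities': array([-0.062588  , -0.04628372,  0.0490622 , -0.0225222 ,  0.04385565,
       -0.06159276]), 'effort': array([-2.29913885e-04, -4.63603663e+01,  2.69874072e+01,  2.07322079e-02,
       -6.67483459e-05, -7.91755866e-06]), 'tcp_pos': array([ 176.2558078 , -546.63641488,  230.37120785]), 'orientation': array([-89.98891032,   0.11540337, -72.1363157 ]), 'contact_force': array([0.02339746, 0.21982404, 0.47722976]), 'moment': array([-0.00404166, -0.00021994,  0.00080543]), 'finger_gap': 85.64457149708356}
scene {'K': array([[434.28778949,   0.        , 247.79770149],
       [  0.        , 434.28778949, 187.95204744],
       [  0.        ,   0.        ,   1.        ]]), 'R': array([[-0.75691843,  0.65342552,  0.01046743],
       [ 0.44320088,  0.52503655, -0.72657388],
       [-0.4802577 , -0.54531799, -0.68700861]]), 't': array([ 492.4717098 , -171.65561874, 1494.31673713])}
top {'K': array([[417.56426572,   0.        , 258.24918502],
       [  0.        , 417.56426572, 190.28543242],
       [  0.        ,   0.        ,   1.        ]]), 'R': array([[ 0.01836299, -0.99976078, -0.01188201],
       [-0.99336103, -0.01689305, -0.11379144],
       [ 0.11356349,  0.01389267, -0.9934336 ]]), 't': array([ -77.66621816,  593.3029333 , 1165.51550602])}
wrist {'K': array([[297.31863964,   0.        , 256.56758258],
       [  0.        , 297.31863964, 193.8420084 ],
       [  0.        ,   0.        ,   1.        ]]), 'R': array([[ 0.30705257, -0.95168991, -0.00224608],
       [-0.90669327, -0.29325039,  0.30316914],
       [-0.28918167, -0.09105236, -0.95293411]]), 't': array([-573.64932403,  -38.97801654,  380.66137014])}
```

View pics/top0.png

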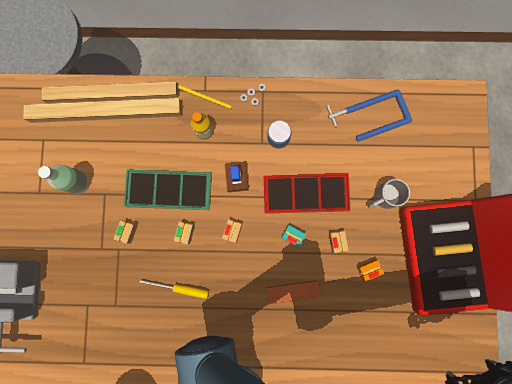

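View pics/scene0.png

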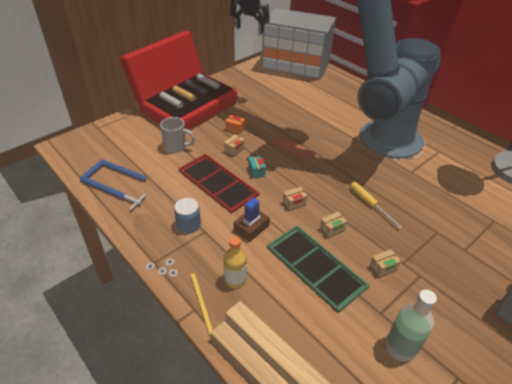

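The top view shows green blocks at about (124,231) and (184,232), red blocks at (232,230) and (339,240), and the turquoise (293,235) and orange (371,270) look-alikes. The gauge stands at (236,175), the pass tray is at (168,190) and the reject tray at (306,193). Next I enlarge this view and measure.

```bash
cat > h.py <<'E'
from workcell import bot, viewer
import cv2, numpy as np
def grab(n,save=None):
    i=viewer.camera_info(n); im=viewer.capture(n)
    if save: cv2.imwrite(f"pics/{save}.png",im[:,:,::-1])
    return i,im
def cast(n,i,uv,z):
    uv=np.atleast_2d(uv).astype(float); K,R,t=i["K"],i["R"],i["t"]
    d=np.c_[(uv[:,0]-K[0,2])/K[0,0],(uv[:,1]-K[1,2])/K[1,1]]
    if n=="wrist":
        r=np.linalg.norm(d,axis=1)[:,None]; d=np.c_[d*np.sinc(r/np.pi)**-1*0+d/np.maximum(r,1e-9)*np.sin(r),np.cos(r)]
    else: d=np.c_[d,np.ones(len(d))]
    w=d@R; c=-R.T@t
    return c+w*((z-c[2])/w[:,2])[:,None]
def proj(n,i,X):
    X=np.atleast_2d(X)@i["R"].T+i["t"]; K=i["K"]
    q=X[:,:2]/X[:,2:]
    if n=="wrist":
        r=np.linalg.norm(X[:,:2],axis=1)[:,None]; q=X[:,:2]/np.maximum(r,1e-9)*np.arctan2(r,X[:,2:])
    return q*[K[0,0],K[1,1]]+[K[0,2],K[1,2]]
def hsv(im): return cv2.cvtColor(im,cv2.COLOR_RGB2HSV)
def blobs(mask,amin):
    c,_=cv2.findContours(mask.astype(np.uint8),cv2.RETR_EXTERNAL,cv2.CHAIN_APPROX_NONE)
    return sorted([k for k in c if cv2.contourArea(k)>=amin],key=cv2.contourArea,reverse=True)
E
python3 - <<'E'
from h import *
im=cv2.imread("pics/top0.png"); i=viewer.camera_info("top")
c=cv2.resize(im[155:290,105:395],None,fx=2.75,fy=2.75,interpolation=cv2.INTER_CUBIC); 
w=cv2.resize(cv2.imread("pics/wrist0.png"),(300,225))
o=np.zeros((600,800,3),np.uint8); o[:c.shape[0],:c.shape[1]]=c; o[375:,:300]=w
cv2.imwrite("pics/c1.png",o)
h=cv2.cvtColor(im,cv2.COLOR_BGR2HSV); H,S,V=[h[...,k].astype(int) for k in range(3)]
# light wood
cr=np.zeros(H.shape,bool); cr[150:290,100:400]=1
for nm,m,z in (("green",(H>50)&(H<85)&(S>110),40),("red",((H<5)|(H>174))&(S>170),40),("blue",(H>105)&(H<130)&(S>140),103)):
    for b in blobs(m&cr,4):
        x,y,ww,hh=cv2.boundingRect(b); r=cv2.minAreaRect(b)
        print(nm,cv2.contourArea(b),(x,y,ww,hh),np.round(cast("top",i,r[0],z)[0]),np.round(cast("top",i,cv2.boxPoints(r),12)[:,:2]).tolist() if ww>50 else "")
E
```

```text
green 31.5 (176, 226, 6, 11) [473. 156.  40.] 
green 30.5 (116, 225, 7, 11) [474. 326.  40.] 
red 3041.5 (264, 173, 86, 40) [ 589. -204.   40.] [[642.0, -81.0], [653.0, -330.0], [544.0, -332.0], [533.0, -86.0]]
red 26.0 (287, 236, 10, 8) [ 457. -164.   40.] 
red 25.5 (225, 225, 6, 10) [481.  18.  40.] 
red 25.0 (369, 271, 10, 7) [ 364. -392.   40.] 
red 24.5 (333, 238, 5, 10) [ 450. -285.   40.] 
blue 76.0 (231, 166, 8, 14) [634.  -3. 103.]
```

View pics/c1.png

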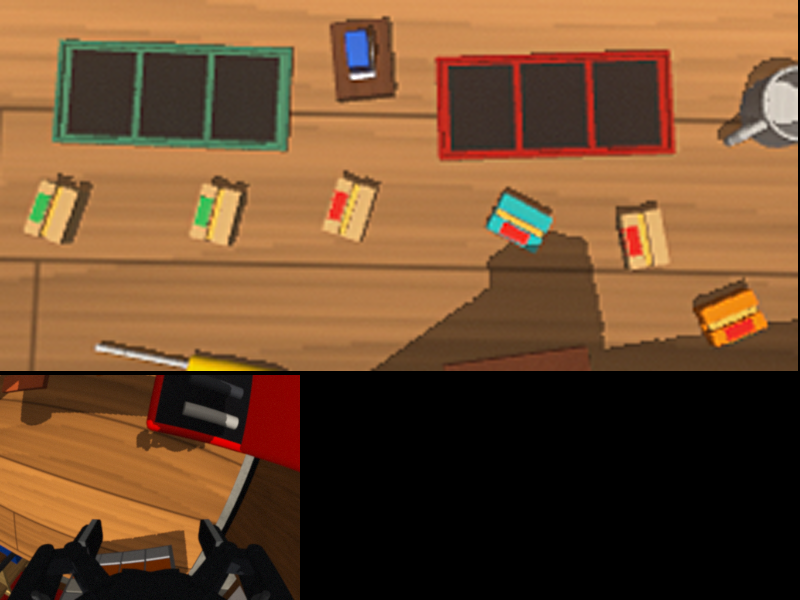

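```bash
cat > plan.py <<'E'
import json,numpy as np,os,sys
def load(): return json.load(open("cmd.json")) if os.path.exists("cmd.json") else [176.405,-547.31,231.329,-72.135]
def plan(wps):
    """wps: (x,y,z mm,yaw deg[,max mm per call]); prints the tool shift per call; keeps track of the commanded pose"""
    p=np.array(load(),float)
    for w in wps:
        tgt=np.array(w[:4],float); mx=w[4] if len(w)>4 else 180
        n=max(1,int(np.ceil(max(np.linalg.norm((tgt-p)[:3])/mx,abs(tgt[3]-p[3])/38))))
        for k in range(n):
            d=(tgt-p)/(n-k); c,s=np.cos(np.radians(p[3])),np.sin(np.radians(p[3]))
            v=np.round([d[0]*c+d[1]*s,-d[2],-d[0]*s+d[1]*c],0)   # mm, tool axes
            if mx<=60: v=np.round([d[0]*c+d[1]*s,-d[2],-d[0]*s+d[1]*c],1)
            a=round(-np.radians(d[3]),3)
            p=p+[v[0]*c-v[2]*s,v[0]*s+v[2]*c,-v[1],-np.degrees(a)]
            print("%g %g %g 0 %g 0"%(*(v/1000),a),"  ->",np.round(p,1))
    json.dump(p.tolist(),open("cmd.json","w"))
E
python3 - <<'E'
from h import *; from plan import plan
im=cv2.imread("pics/top0.png"); i=viewer.camera_info("top")
h=cv2.cvtColor(im,cv2.COLOR_BGR2HSV); H,S,V=[h[...,k].astype(int) for k in range(3)]
def quad(m,z,nm):
    b=blobs(m,150)[0]; q=cv2.boxPoints(cv2.minAreaRect(b)); P=cast("top",i,q,z)[:,:2]
    r=cv2.minAreaRect(P.astype(np.float32)); print(nm,np.round(r,1) if 0 else r, cv2.boundingRect(b))
cr=np.zeros(H.shape,bool); cr[150:220,100:225]=1
quad((H>45)&(H<90)&(S>60)&cr,12,"pass")
cr[:]=0; cr[150:220,255:360]=1
quad(((H<6)|(H>174))&(S>140)&cr,12,"reject")
cr[:]=0; cr[158:195,222:252]=1
quad(((V<110)|(H>95))&cr,36,"stand")
plan([(400,-250,250,90),(430,150,250,90)])
E
```

```text
pass ((596.82373046875, 201.2574005126953), (253.58457946777344, 109.66449737548828), 88.8318862915039) (124, 170, 87, 40)
reject ((592.7171020507812, -207.3360595703125), (109.33340454101562, 250.13790893554688), 2.6035730838775635) (263, 173, 87, 40)
stand ((639.8899536132812, -3.3741226196289062), (55.851295471191406, 35.10694122314453), 11.486063003540039) (230, 164, 13, 21)
-0.043 -0.004 0.061 0 -0.566 0   -> [ 221.3 -487.7  235.3  -39.7]
-0.004 -0.004 0.074 0 -0.566 0   -> [ 265.5 -428.2  239.3   -7.3]
0.037 -0.004 0.065 0 -0.566 0   -> [ 310.4 -368.4  243.3   25.2]
0.066 -0.003 0.035 0 -0.566 0   -> [ 355.3 -308.7  246.3   57.6]
0.073 -0.004 -0.006 0 -0.566 0   -> [ 399.5 -250.3  250.3   90. ]
0.133 0 -0.01 0 0 0   -> [ 409.4 -117.2  250.3   90. ]
0.134 0 -0.01 0 0 0   -> [419.4  16.8 250.3  90. ]
0.133 0 -0.011 0 0 0   -> [430.4 149.8 250.3  90. ]
```

Call:
jog_arm(
  rows="-0.043 -0.004 0.061 0 -0.566 0 0.085;-0.043 -0.004 0.061 0 -0.566 0 0.085;-0.043 -0.004 0.061 0 -0.566 0 0.085;-0.043 -0.004 0.061 0 -0.566 0 0.085;-0.043 -0.004 0.061 0 -0.566 0 0.085",
)

```text
t: 0.65
tcp_pos: [221.4, -487.2, 235.1]
orientation: [-90.0, 0.0, -39.7]
contact_force: [0.5, 0.4, -0.2]
finger_gap: 85.1
```

Call:
jog_arm(
  rows="-0.004 -0.004 0.074 0 -0.566 0 0.085;-0.004 -0.004 0.074 0 -0.566 0 0.085;-0.004 -0.004 0.074 0 -0.566 0 0.085;-0.004 -0.004 0.074 0 -0.566 0 0.085;-0.004 -0.004 0.074 0 -0.566 0 0.085",
)

```text
t: 1.15
tcp_pos: [265.5, -428.0, 239.2]
orientation: [-90.0, 0.0, -7.4]
contact_force: [0.3, 0.5, 0.4]
finger_gap: 85.0
```

Call:
jog_arm(
  rows="0.037 -0.004 0.065 0 -0.566 0 0.085;0.037 -0.004 0.065 0 -0.566 0 0.085;0.037 -0.004 0.065 0 -0.566 0 0.085;0.037 -0.004 0.065 0 -0.566 0 0.085;0.037 -0.004 0.065 0 -0.566 0 0.085",
)

```text
t: 1.65
tcp_pos: [310.4, -368.4, 243.2]
orientation: [-90.0, 0.0, 24.9]
contact_force: [-0.7, 0.2, 0.5]
finger_gap: 85.0
```

Call:
jog_arm(
  rows="0.066 -0.003 0.035 0 -0.566 0 0.085;0.066 -0.003 0.035 0 -0.566 0 0.085;0.066 -0.003 0.035 0 -0.566 0 0.085;0.066 -0.003 0.035 0 -0.566 0 0.085;0.066 -0.003 0.035 0 -0.566 0 0.085",
)

```text
t: 2.15
tcp_pos: [355.2, -308.8, 246.2]
orientation: [-90.0, 0.0, 57.3]
contact_force: [-0.5, 1.3, 0.2]
finger_gap: 85.0
```

Call:
jog_arm(
  rows="0.073 -0.004 -0.006 0 -0.566 0 0.085;0.073 -0.004 -0.006 0 -0.566 0 0.085;0.073 -0.004 -0.006 0 -0.566 0 0.085;0.073 -0.004 -0.006 0 -0.566 0 0.085;0.073 -0.004 -0.006 0 -0.566 0 0.085",
)

```text
t: 2.65
tcp_pos: [399.4, -250.4, 250.2]
orientation: [-90.0, -0.0, 89.7]
contact_force: [-0.5, 0.2, 0.1]
finger_gap: 84.8
```

```bash
python3 - <<'E'
from h import *
s=bot.observe(); print(s["t"],s["tcp_pos"],s["orientation"])
i,im=grab("wrist","w1"); print(i)
E
```

```text
2.65 [ 399.41557773 -250.40225991  250.19796825] [-8.99901223e+01 -4.15140075e-03  8.96813292e+01]
{'K': array([[297.31863964,   0.        , 256.56758258],
       [  0.        , 297.31863964, 193.8420084 ],
       [  0.        ,   0.        ,   1.        ]]), 'R': array([[ 5.23130080e-03,  9.99986223e-01,  4.33626811e-04],
       [ 9.52934085e-01, -5.11660253e-03,  3.03134376e-01],
       [ 3.03132418e-01, -1.17256933e-03, -9.52947723e-01]]), 't': array([ 247.70845744, -427.67880326,  276.49609678])}
```

View pics/w1.png

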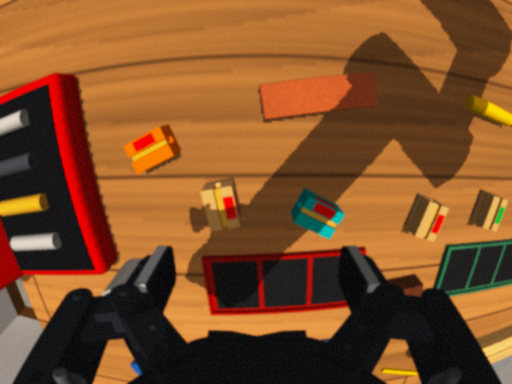

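The wrist view shows the red block at (221,203), with its tag at (230,207), the next red at (426,217) and a green at (489,210). I move on to view the left side.

Call:
jog_arm(
  rows="0.133 0 -0.01 0 0 0 0.085;0.133 0 -0.01 0 0 0 0.085;0.133 0 -0.01 0 0 0 0.085;0.133 0 -0.01 0 0 0 0.085;0.133 0 -0.01 0 0 0 0.085",
)

```text
t: 3.2
tcp_pos: [409.5, -117.2, 250.4]
orientation: [-90.0, 0.0, 89.9]
contact_force: [-0.1, -0.1, -0.5]
finger_gap: 84.8
```

Call:
jog_arm(
  rows="0.134 0 -0.01 0 0 0 0.085;0.134 0 -0.01 0 0 0 0.085;0.134 0 -0.01 0 0 0 0.085;0.134 0 -0.01 0 0 0 0.085;0.134 0 -0.01 0 0 0 0.085",
)

```text
t: 3.7
tcp_pos: [419.9, 16.0, 250.2]
orientation: [-90.0, 0.1, 89.9]
contact_force: [0.5, -0.2, -0.1]
finger_gap: 84.8
```

Call:
jog_arm(
  rows="0.133 0 -0.011 0 0 0 0.085;0.133 0 -0.011 0 0 0 0.085;0.133 0 -0.011 0 0 0 0.085;0.133 0 -0.011 0 0 0 0.085;0.133 0 -0.011 0 0 0 0.085",
)

```text
t: 4.2
tcp_pos: [431.0, 148.4, 250.1]
orientation: [-90.0, 0.1, 89.9]
contact_force: [1.0, -0.6, 0.5]
finger_gap: 85.2
```

```bash
cat > det.py <<'E'
from h import *
def detect(i,im,n="wrist",roi=None):
    h=hsv(im); H,S,V=[h[...,k].astype(int) for k in range(3)]
    if roi is not None: 
        m0=np.zeros(H.shape,bool); m0[roi[1]:roi[3],roi[0]:roi[2]]=1
    else: m0=np.ones(H.shape,bool); m0[248:]=0
    yel=(H>20)&(H<32)&(S>120)&(V>120)
    out=[]
    for nm,m in (("green",(H>50)&(H<80)&(S>120)&(V>60)),("red",((H<5)|(H>175))&(S>190)&(V>110))):
        for b in blobs(m&m0,25):
            a=cv2.contourArea(b)
            if a>900: continue
            P=cast(n,i,b[:,0,:],40)[:,:2].astype(np.float32); r=cv2.minAreaRect(P); c=np.array(r[0])
            q=cv2.boxPoints(r); e=[q[1]-q[0],q[2]-q[1]]; e=max(e,key=np.linalg.norm); yaw=np.degrees(np.arctan2(e[1],e[0]))%180
            ys,xs=np.nonzero(yel); Y=cast(n,i,np.c_[xs,ys],36)[:,:2] if len(xs) else np.zeros((0,2))
            Y=Y[np.linalg.norm(Y-c,axis=1)<34].astype(np.float32)
            s=cv2.minAreaRect(Y) if len(Y)>10 else None; sy=None
            if s is not None:
                q=cv2.boxPoints(s); e=[q[1]-q[0],q[2]-q[1]]; e=max(e,key=np.linalg.norm); sy=np.degrees(np.arctan2(e[1],e[0]))%180
            out.append((nm,a,c,r[1],yaw,s,sy))
            print(nm,a,"px",np.round(proj(n,i,[*c,40])[0]),"tag",np.round(c,1),np.round(r[1],1),"yaw %.1f"%yaw,"strip",len(Y),s and (np.round(s[0],1),np.round(s[1],1),round(sy,1)))
    return out
E
python3 - <<'E'
from det import *
s=bot.observe(); print(s["t"],s["tcp_pos"],s["orientation"])
i,im=grab("wrist","w2"); detect(i,im)
print("view1")
# pose of view 1
R=np.array([[.0052313,.99998622,.00043363],[.95293409,-.0051166,.30313438],[.30313242,-.00117257,-.95294772]])
j=dict(K=i["K"],R=R,t=np.array([247.70845744,-427.67880326,276.49609678]))
detect(j,cv2.imread("pics/w1.png")[:,:,::-1].copy())
E
```

```text
4.2 [430.99821503 148.42096764 250.06399356] [-8.99883512e+01  6.85209029e-02  8.98965700e+01]
green 518.0 px [318. 242.] tag [534.9 230.8] [160.9  15.9] yaw 88.3 strip 0 None
green 163.0 px [263. 200.] tag [474.6 156.7] [11.3 28.2] yaw 168.2 strip 179 (array([467.6, 154.8]), array([23.3, 47.9]), np.float32(167.0))
green 116.5 px [389. 200.] tag [474.8 326.3] [11.1 27.3] yaw 162.3 strip 117 (array([474.2, 324.6]), array([25.1, 47.1]), np.float32(161.5))
red 512.0 px [ 51. 237.] tag [ 538.4 -180.2] [ 36.8 229.8] yaw 94.6 strip 0 None
red 112.5 px [158. 206.] tag [482.6  18.9] [10.2 27. ] yaw 163.1 strip 100 (array([478.7,   7.3]), array([ 4.3, 48.7]), np.float32(163.1))
red 66.0 px [ 48. 189.] tag [ 457.9 -163.4] [26.5 10.3] yaw 62.5 strip 68 (array([ 470.5, -168.5]), array([52.5,  5. ]), np.float32(63.7))
red 28.0 px [ 52. 182.] tag [ 447.5 -150.7] [26.3  5.4] yaw 66.9 strip 47 (array([ 473.5, -162.8]), array([39.7,  4.9]), np.float32(64.2))
view1
green 146.5 px [483. 244.] tag [526.3 133.5] [164.7  12. ] yaw 84.8 strip 0 None
green 41.0 px [499. 215.] tag [474.2 157.3] [11.1 26. ] yaw 171.4 strip 27 (array([476.2, 162.5]), array([19.6, 33.5]), np.float32(171.6))
red 146.5 px [324. 211.] tag [ 458.  -163.3] [27.4 11.4] yaw 63.1 strip 38 (array([ 470.3, -164.8]), array([41.9,  6.1]), np.float32(60.1))
red 141.0 px [143. 142.] tag [ 366.  -391.2] [10.9 27.2] yaw 111.8 strip 142 (array([ 376.9, -386.2]), array([ 5.1, 50.2]), np.float32(112.5))
red 134.0 px [230. 208.] tag [ 453.  -284.4] [26.9 10.6] yaw 8.9 strip 87 (array([ 439.5, -298.6]), array([33.5,  6.1]), np.float32(8.3))
red 125.5 px [  4. 237.] tag [ 513.7 -703.1] [25.5 61. ] yaw 155.0 strip 0 None
red 56.5 px [437. 224.] tag [482.7  18.7] [ 9.5 25.5] yaw 163.5 strip 7 None
```

View pics/w2.png

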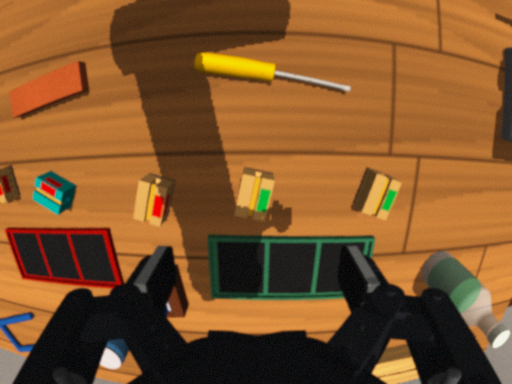

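This view shows greens at (256,192) and (377,193), a red at (154,199) and the pass tray at (290,267). Tag sizes (27×11 mm) and positions agree between views. Block centres are 12 mm off each tag, so I get:

| Block | Centre (x, y) | Jaw yaw |
|---|---|---|
| Green A | (472,145) | 78° |
| Green B | (471,315) | 72° |
| R1 | (479,7) | 73° |
| R2 | (455,-296) | 98.7° |

```bash
python3 - <<'E'
from plan import plan
plan([(472,145,100,78),(472,145,6,78,60)]);print()
plan([(472,145,100,78,100),(595.4,124,100,88.8,150),(595.4,124,12,88.8,50)])
E
```

```text
-0.005 0.15 -0.042 0 0.21 0   -> [472.4 144.8 100.3  78. ]
0.0001 0.0472 0.0002 0 -0 0   -> [472.2 144.9  53.1  78. ]
0.0001 0.0471 0.0002 0 -0 0   -> [472. 145.   6.  78.]

-0 -0.094 0 0 -0 0   -> [472. 145. 100.  78.]
0.005 0 -0.125 0 -0.189 0   -> [595.3 123.9 100.   88.8]
0.0001 0.044 -0 0 0 0   -> [595.3 124.   56.   88.8]
0 0.044 -0.0001 0 0 0   -> [595.4 124.   12.   88.8]
```

Call:
jog_arm(
  rows="-0.005 0.15 -0.042 0 0.21 0 0.085;-0.005 0.15 -0.042 0 0.21 0 0.085;-0.005 0.15 -0.042 0 0.21 0 0.085;-0.005 0.15 -0.042 0 0.21 0 0.085;-0.005 0.15 -0.042 0 0.21 0 0.085",
)

```text
t: 4.75
tcp_pos: [471.2, 142.9, 99.5]
orientation: [-89.8, 0.1, 77.8]
contact_force: [-0.1, -0.4, 1.0]
finger_gap: 84.8
```

Call:
jog_arm(
  rows="0 0.012 0 0 0 0 0.085;0 0.024 0 0 0 0 0.085;0 0.036 0 0 0 0 0.085;0.0001 0.0472 0.0002 0 0 0 0.085;0.0001 0.0472 0.0002 0 0 0 0.085",
)

```text
t: 5.25
tcp_pos: [470.6, 144.8, 51.5]
orientation: [-89.8, 0.1, 78.0]
contact_force: [-0.1, 0.6, -0.3]
finger_gap: 85.1
```

Call:
jog_arm(
  rows="0 0.012 0 0 0 0 0.085;0 0.024 0 0 0 0 0.085;0 0.036 0 0 0 0 0.085;0.0001 0.0471 0.0002 0 0 0 0.085;0.0001 0.0471 0.0002 0 0 0 0.085",
)

```text
t: 5.75
tcp_pos: [470.2, 144.7, 4.0]
orientation: [-89.8, 0.1, 78.0]
contact_force: [-0.3, 0.3, 0.1]
finger_gap: 84.8
```

Call:
jog_arm(
  rows="0 0 0 0 0 0 0.03;0 0 0 0 0 0 0.03;0 0 0 0 0 0 0.03;0 0 0 0 0 0 0.03;0 0 0 0 0 0 0.03",
  newtons=40,
)

```text
t: 6.25
tcp_pos: [472.8, 145.0, 6.7]
orientation: [-90.1, -0.0, 78.0]
contact_force: [-0.1, -0.8, 3.8]
finger_gap: 39.4
```

Call:
jog_arm(
  rows="0 0 0 0 0 0 0.03;0 0 0 0 0 0 0.03;0 0 0 0 0 0 0.03;0 0 0 0 0 0 0.03;0 0 0 0 0 0 0.03",
)

```text
t: 6.75
tcp_pos: [472.9, 145.1, 6.7]
orientation: [-90.1, -0.0, 78.0]
contact_force: [-0.6, -0.7, 5.3]
finger_gap: 39.4
```

Call:
jog_arm(
  rows="0 -0.02 0 0 0 0 0.03;0 -0.04 0 0 0 0 0.03;0 -0.06 0 0 0 0 0.03;0 -0.08 0 0 0 0 0.03;0 -0.094 0 0 0 0 0.03",
)

```text
t: 7.25
tcp_pos: [471.8, 145.1, 100.7]
orientation: [-90.0, -0.0, 78.0]
contact_force: [-0.4, 0.4, -2.8]
finger_gap: 39.4
```

```bash
python3 - <<'E'
from h import *
s=bot.observe(); print(s["t"],s["tcp_pos"],s["orientation"],s["finger_gap"],s["contact_force"])
i,im=grab("wrist","w3")
E
```

```text
7.25 [471.77573945 145.12992248 100.66877219] [-8.99839005e+01 -8.65082784e-03  7.79852904e+01] 39.39119940436802 [-0.37868732  0.41643741 -2.760155  ]
```

View pics/w3.png

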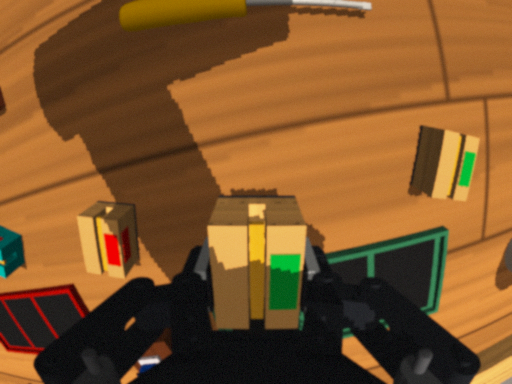

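Block A is held squarely, with its slot centred at (257,270) in the jaws. I place it, then go for B.

Call:
jog_arm(
  rows="0.001 0 -0.03 0 -0.045 0 0.03;0.002 0 -0.06 0 -0.09 0 0.03;0.003 0 -0.09 0 -0.135 0 0.03;0.005 0 -0.125 0 -0.189 0 0.03;0.005 0 -0.125 0 -0.189 0 0.03",
)

```text
t: 7.8
tcp_pos: [599.3, 122.9, 98.6]
orientation: [-90.2, 0.0, 88.7]
contact_force: [-0.4, 0.1, -3.0]
finger_gap: 39.6
```

Call:
jog_arm(
  rows="0 0.012 0 0 0 0 0.03;0 0.024 0 0 0 0 0.03;0 0.036 0 0 0 0 0.03;0.0001 0.044 0 0 0 0 0.03;0.0001 0.044 0 0 0 0 0.03",
)

```text
t: 8.3
tcp_pos: [593.1, 124.0, 53.9]
orientation: [-89.8, 0.0, 88.8]
contact_force: [-0.6, 0.4, -1.8]
finger_gap: 39.6
```

Call:
jog_arm(
  rows="0 0.012 0 0 0 0 0.03;0 0.024 0 0 0 0 0.03;0 0.036 0 0 0 0 0.03;0 0.044 -0.0001 0 0 0 0.03;0 0.044 -0.0001 0 0 0 0.03",
)

```text
t: 8.8
tcp_pos: [595.1, 124.0, 11.7]
orientation: [-90.0, 0.0, 88.8]
contact_force: [-0.4, -0.9, -2.7]
finger_gap: 39.3
```

```bash
python3 - <<'E'
from h import *; from plan import *
s=bot.observe(); print(s["t"],s["tcp_pos"],s["orientation"],s["finger_gap"],s["contact_force"])
plan([(595.4,124,100,88.8,100),(471,315,100,72),(471,315,6,72,60)]);print()
plan([(471,315,100,72,100),(597,201,100,88.8,120),(597,201,12,88.8,50)])
E
```

```text
8.8 [595.09145333 123.955793    11.67141416] [-8.99666887e+01  8.61169125e-03  8.88093098e+01] 39.348031435395825 [-0.35936972 -0.88691509 -2.69810298]
0 -0.088 0 0 0 0   -> [595.4 124.  100.   88.8]
0.094 0 0.064 0 0.147 0   -> [533.4 219.3 100.   80.4]
0.084 0 0.078 0 0.146 0   -> [470.5 315.2 100.   72. ]
-0 0.047 -0.0002 0 0 0   -> [470.7 315.1  53.   72. ]
-0 0.047 -0.0003 0 0 0   -> [471. 315.   6.  72.]

-0 -0.094 0 0 0 0   -> [471. 315. 100.  72.]
-0.035 0 -0.078 0 -0.146 0   -> [534.4 257.6 100.   80.4]
-0.045 0 -0.071 0 -0.147 0   -> [596.9 201.4 100.   88.8]
-0.0002 0.044 -0.0001 0 0 0   -> [597.  201.2  56.   88.8]
-0.0002 0.044 -0 0 0 0   -> [597.  201.   12.   88.8]
```

Call:
jog_arm(
  rows="0 0.001 0 0 0 0 0.03;0 0.001 0 0 0 0 0.03;0 0.001 0 0 0 0 0.06;0 0.001 0 0 0 0 0.06;0 0.001 0 0 0 0 0.06",
)

```text
t: 9.3
tcp_pos: [595.8, 124.0, 10.9]
orientation: [-90.0, 0.0, 88.8]
contact_force: [-1.0, -0.3, 0.2]
finger_gap: 60.2
```

Call:
jog_arm(
  rows="0 -0.02 0 0 0 0 0.06;0 -0.04 0 0 0 0 0.06;0 -0.06 0 0 0 0 0.06;0 -0.089 0 0 0 0 0.06;0 -0.089 0 0 0 0 0.085",
)

```text
t: 9.8
tcp_pos: [598.7, 124.3, 104.2]
orientation: [-90.4, -0.1, 88.8]
contact_force: [0.9, 0.0, 0.7]
finger_gap: 72.2
```

Call:
jog_arm(
  rows="0.024 0 0.016 0 0.037 0 0.085;0.048 0 0.032 0 0.074 0 0.085;0.072 0 0.048 0 0.11 0 0.085;0.094 0 0.064 0 0.147 0 0.085;0.094 0 0.064 0 0.147 0 0.085",
)

```text
t: 10.3
tcp_pos: [530.9, 221.5, 99.1]
orientation: [-89.9, 0.0, 80.6]
contact_force: [0.5, -0.9, -0.1]
finger_gap: 85.0
```

Call:
jog_arm(
  rows="0.021 0 0.02 0 0.037 0 0.085;0.042 0 0.04 0 0.074 0 0.085;0.063 0 0.06 0 0.11 0 0.085;0.084 0 0.078 0 0.146 0 0.085;0.084 0 0.078 0 0.146 0 0.085",
)

```text
t: 10.8
tcp_pos: [469.1, 316.9, 99.4]
orientation: [-89.9, -0.0, 72.2]
contact_force: [0.2, -0.7, 0.4]
finger_gap: 85.3
```

```bash
python3 - <<'E'
from det import *
s=bot.observe(); print(s["t"],s["tcp_pos"],s["orientation"],s["finger_gap"],s["contact_force"])
i,im=grab("wrist","w4"); detect(i,im)
E
```

```text
10.8 [469.13767797 316.9293176   99.40084118] [-8.99444654e+01 -3.82307475e-04  7.22153168e+01] 85.33925266024804 [ 0.21021953 -0.71163348  0.44509107]
green 552.0 px [270. 214.] tag [475.1 326.1] [11.7 28.5] yaw 162.6 strip 454 (array([467. , 325.1]), array([23.2, 47.4]), np.float32(163.4))
```

B is where it was measured. I pick it, place it in the middle nest and release.

Call:
jog_arm(
  rows="0 0.012 0 0 0 0 0.085;0 0.024 0 0 0 0 0.085;0 0.036 0 0 0 0 0.085;0 0.047 -0.0002 0 0 0 0.085;0 0.047 -0.0002 0 0 0 0.085",
)

```text
t: 11.35
tcp_pos: [469.2, 313.7, 50.4]
orientation: [-89.8, 0.2, 72.0]
contact_force: [0.2, -0.0, 0.0]
finger_gap: 84.8
```

Call:
jog_arm(
  rows="0 0.012 0 0 0 0 0.085;0 0.024 0 0 0 0 0.085;0 0.036 0 0 0 0 0.085;0 0.047 -0.0003 0 0 0 0.085;0 0.047 -0.0003 0 0 0 0.085",
)

```text
t: 11.85
tcp_pos: [469.5, 314.2, 3.9]
orientation: [-89.9, 0.2, 72.0]
contact_force: [-0.1, -0.2, 0.4]
finger_gap: 85.2
```

Call:
jog_arm(
  rows="0 0 0 0 0 0 0.03;0 0 0 0 0 0 0.03;0 0 0 0 0 0 0.03;0 0 0 0 0 0 0.03;0 0 0 0 0 0 0.03",
)

```text
t: 12.35
tcp_pos: [471.7, 315.1, 6.7]
orientation: [-90.1, -0.0, 72.0]
contact_force: [-0.1, -0.7, 4.3]
finger_gap: 39.8
```

Call:
jog_arm(
  rows="0 0 0 0 0 0 0.03;0 0 0 0 0 0 0.03;0 -0.01 0 0 0 0 0.03;0 -0.02 0 0 0 0 0.03;0 -0.03 0 0 0 0 0.03",
)

```text
t: 12.85
tcp_pos: [470.7, 314.9, 36.5]
orientation: [-90.0, 0.0, 72.0]
contact_force: [0.4, 0.4, -2.4]
finger_gap: 39.6
```

Call:
jog_arm(
  rows="0 -0.015 0 0 0 0 0.03;0 -0.03 0 0 0 0 0.03;0 -0.045 0 0 0 0 0.03;0 -0.064 0 0 0 0 0.03;0 -0.064 0 0 0 0 0.03",
)

```text
t: 13.35
tcp_pos: [473.1, 316.1, 103.2]
orientation: [-90.2, -0.2, 72.0]
contact_force: [0.4, 0.1, -2.4]
finger_gap: 39.8
```

Call:
jog_arm(
  rows="-0.009 0 -0.02 0 -0.037 0 0.03;-0.018 0 -0.04 0 -0.074 0 0.03;-0.027 0 -0.06 0 -0.11 0 0.03;-0.035 0 -0.078 0 -0.146 0 0.03;-0.035 0 -0.078 0 -0.146 0 0.03",
)

```text
t: 13.85
tcp_pos: [536.1, 255.9, 99.3]
orientation: [-90.0, 0.0, 80.2]
contact_force: [-0.9, 0.4, -2.1]
finger_gap: 39.4
```

Call:
jog_arm(
  rows="-0.011 0 -0.018 0 -0.037 0 0.03;-0.022 0 -0.036 0 -0.074 0 0.03;-0.033 0 -0.054 0 -0.11 0 0.03;-0.045 0 -0.071 0 -0.147 0 0.03;-0.045 0 -0.071 0 -0.147 0 0.03",
)

```text
t: 14.35
tcp_pos: [598.0, 200.1, 99.3]
orientation: [-90.0, 0.0, 88.7]
contact_force: [-0.2, 0.2, -2.1]
finger_gap: 39.5
```

Call:
jog_arm(
  rows="0 0.012 0 0 0 0 0.03;0 0.024 0 0 0 0 0.03;0 0.036 0 0 0 0 0.03;-0.0002 0.044 -0.0001 0 0 0 0.03;-0.0002 0.044 -0.0001 0 0 0 0.03",
)

```text
t: 14.85
tcp_pos: [594.9, 201.2, 53.7]
orientation: [-89.8, 0.1, 88.8]
contact_force: [-0.6, 0.2, -2.7]
finger_gap: 39.5
```

Call:
jog_arm(
  rows="0 0.012 0 0 0 0 0.03;0 0.024 0 0 0 0 0.03;0 0.036 0 0 0 0 0.03;-0.0002 0.045 0 0 0 0 0.03;-0.0002 0.045 0 0 0 0 0.03",
)

```text
t: 15.35
tcp_pos: [596.6, 200.9, 11.3]
orientation: [-90.0, 0.0, 88.8]
contact_force: [-2.5, -1.1, 4.3]
finger_gap: 39.3
```

Call:
jog_arm(
  rows="0 0 0 0 0 0 0.03;0 0 0 0 0 0 0.03;0 0 0 0 0 0 0.06;0 0 0 0 0 0 0.06;0 0 0 0 0 0 0.06",
)

```text
t: 15.85
tcp_pos: [597.3, 201.0, 10.8]
orientation: [-90.0, -0.0, 88.8]
contact_force: [0.1, 0.3, -0.3]
finger_gap: 59.9
```

Call:
jog_arm(
  rows="0 -0.02 0 0 0 0 0.06;0 -0.04 0 0 0 0 0.06;0 -0.06 0 0 0 0 0.06;0 -0.089 0 0 0 0 0.06;0 -0.089 0 0 0 0 0.085",
)

```text
t: 16.35
tcp_pos: [600.2, 201.7, 104.3]
orientation: [-90.4, -0.1, 88.8]
contact_force: [0.3, -0.7, 1.1]
finger_gap: 72.4
```

```bash
python3 - <<'E'
from det import *; from plan import *
s=bot.observe(); print(s["t"],s["tcp_pos"],s["orientation"],s["finger_gap"],s["contact_force"])
i,im=grab("top","t2"); detect(i,im,"top",(100,150,400,290))
plan([(597,201,100,88.8,100),(540,100,180,80,150),(479,7.5,100,73),(479,7.5,6,73,60)]);print()
plan([(479,7.5,100,73,100),(589.2,-130.4,100,92.6,120),(589.2,-130.4,11,92.6,50)])
E
```

```text
16.35 [600.22909475 201.74117125 104.33070183] [-90.44355954  -0.10687392  88.80735608] 72.4142424856881 [ 0.34748791 -0.71984691  1.07169435]
green 25.5 px [187. 189.] tag [592.7 136.7] [25.9 11.5] yaw 2.1 strip 0 None
red 25.0 px [373. 274.] tag [ 364.1 -391.9] [ 9.7 26.3] yaw 117.0 strip 32 (array([ 374.7, -386.7]), array([ 5.6, 48. ]), np.float32(112.4))
-0 -0.088 -0 0 0 0   -> [597.  201.  100.   88.8]
-0.102 -0.08 0.055 0 0.154 0   -> [539.9 100.2 180.   80. ]
-0.102 0.08 0.044 0 0.122 0   -> [478.8   7.4 100.   73. ]
0.0001 0.047 -0.0001 0 -0 0   -> [478.9   7.4  53.   73. ]
0.0001 0.047 -0.0001 0 -0 0   -> [479.    7.5   6.   73. ]

-0 -0.094 0 0 -0 0   -> [479.    7.5 100.   73. ]
-0.05 0 -0.073 0 -0.171 0   -> [534.2 -61.7 100.   82.8]
-0.061 0 -0.063 0 -0.171 0   -> [ 589.1 -130.1  100.    92.6]
-0.0002 0.0445 -0.0001 0 -0 0   -> [ 589.2 -130.3   55.5   92.6]
-0.0001 0.0445 -0 0 -0 0   -> [ 589.2 -130.4   11.    92.6]
```

Call:
jog_arm(
  rows="-0.026 -0.02 0.014 0 0.038 0 0.085;-0.052 -0.04 0.028 0 0.076 0 0.085;-0.077 -0.06 0.042 0 0.115 0 0.085;-0.102 -0.08 0.055 0 0.154 0 0.085;-0.102 -0.08 0.055 0 0.154 0 0.085",
)

```text
t: 16.9
tcp_pos: [539.7, 97.9, 181.7]
orientation: [-90.1, 0.0, 79.8]
contact_force: [1.1, -0.0, -0.3]
finger_gap: 85.0
```

Call:
jog_arm(
  rows="-0.026 0.02 0.011 0 0.03 0 0.085;-0.052 0.04 0.022 0 0.06 0 0.085;-0.077 0.06 0.033 0 0.09 0 0.085;-0.102 0.08 0.044 0 0.122 0 0.085;-0.102 0.08 0.044 0 0.122 0 0.085",
)

```text
t: 17.4
tcp_pos: [473.3, 6.5, 95.6]
orientation: [-89.5, 0.1, 72.8]
contact_force: [0.2, -0.2, 0.9]
finger_gap: 84.7
```

```bash
python3 - <<'E'
from det import *
s=bot.observe(); print(s["t"],s["tcp_pos"],s["orientation"],s["finger_gap"],s["contact_force"])
i,im=grab("wrist","w5"); detect(i,im)
E
```

```text
17.4 [473.27106203   6.4575357   95.58315368] [-89.45465176   0.13898484  72.83848889] 84.73283143413262 [ 0.17569581 -0.21605488  0.85368551]
red 543.5 px [276. 220.] tag [482.9  18.8] [11.6 28.4] yaw 163.6 strip 0 None
red 147.5 px [ 73. 234.] tag [ 447.6 -149.7] [31.   7.2] yaw 63.9 strip 134 (array([ 462.9, -166.4]), array([50.5, 22.9]), np.float32(25.7))
red 96.5 px [ 66. 243.] tag [ 453.9 -162.2] [28.1  7. ] yaw 77.4 strip 193 (array([ 465.5, -164. ]), array([49.1, 36.3]), np.float32(42.3))
```

R1 has not moved. I pick it and place it in the reject tray.

Call:
jog_arm(
  rows="0 0.012 0 0 0 0 0.085;0 0.024 0 0 0 0 0.085;0 0.036 0 0 0 0 0.085;0.0001 0.047 -0.0001 0 0 0 0.085;0.0001 0.047 -0.0001 0 0 0 0.085",
)

```text
t: 17.95
tcp_pos: [478.5, 8.2, 51.7]
orientation: [-89.9, 0.0, 73.1]
contact_force: [-1.4, -0.4, -0.2]
finger_gap: 85.2
```

Call:
jog_arm(
  rows="0 0.012 0 0 0 0 0.085;0 0.024 0 0 0 0 0.085;0 0.036 0 0 0 0 0.085;0.0001 0.047 -0.0001 0 0 0 0.085;0.0001 0.047 -0.0001 0 0 0 0.085",
)

```text
t: 18.45
tcp_pos: [478.4, 7.8, 5.0]
orientation: [-89.9, 0.0, 73.0]
contact_force: [-0.0, 0.3, 0.3]
finger_gap: 84.9
```

Call:
jog_arm(
  rows="0 0 0 0 0 0 0.03;0 0 0 0 0 0 0.03;0 0 0 0 0 0 0.03;0 0 0 0 0 0 0.03;0 0 0 0 0 0 0.03",
)

```text
t: 18.95
tcp_pos: [479.9, 7.3, 6.8]
orientation: [-90.1, 0.0, 73.0]
contact_force: [-1.5, -0.0, 5.2]
finger_gap: 39.4
```

Call:
jog_arm(
  rows="0 0 0 0 0 0 0.03;0 0 0 0 0 0 0.03;0 -0.01 0 0 0 0 0.03;0 -0.02 0 0 0 0 0.03;0 -0.03 0 0 0 0 0.03",
)

```text
t: 19.45
tcp_pos: [478.8, 7.6, 36.8]
orientation: [-90.0, 0.0, 73.0]
contact_force: [0.7, -0.5, -2.7]
finger_gap: 39.8
```

Call:
jog_arm(
  rows="0 -0.015 0 0 0 0 0.03;0 -0.03 0 0 0 0 0.03;0 -0.045 0 0 0 0 0.03;0 -0.064 0 0 0 0 0.03;0 -0.064 0 0 0 0 0.03",
)

```text
t: 19.95
tcp_pos: [481.2, 7.3, 102.8]
orientation: [-90.3, -0.1, 73.0]
contact_force: [0.4, -0.6, -1.9]
finger_gap: 39.2
```

Call:
jog_arm(
  rows="-0.013 0 -0.018 0 -0.043 0 0.03;-0.026 0 -0.037 0 -0.086 0 0.03;-0.038 0 -0.055 0 -0.129 0 0.03;-0.05 0 -0.073 0 -0.171 0 0.03;-0.05 0 -0.073 0 -0.171 0 0.03",
)

```text
t: 20.45
tcp_pos: [536.1, -63.7, 99.6]
orientation: [-90.1, 0.1, 82.7]
contact_force: [0.4, -0.0, -1.9]
finger_gap: 39.5
```

Call:
jog_arm(
  rows="-0.015 0 -0.016 0 -0.043 0 0.03;-0.03 0 -0.032 0 -0.086 0 0.03;-0.045 0 -0.047 0 -0.129 0 0.03;-0.061 0 -0.063 0 -0.171 0 0.03;-0.061 0 -0.063 0 -0.171 0 0.03",
)

```text
t: 20.95
tcp_pos: [590.2, -131.7, 99.4]
orientation: [-90.1, 0.1, 92.5]
contact_force: [-0.1, 0.7, -2.0]
finger_gap: 39.4
```

Call:
jog_arm(
  rows="0 0.012 0 0 0 0 0.03;0 0.024 0 0 0 0 0.03;0 0.036 0 0 0 0 0.03;-0.0002 0.0445 -0.0001 0 0 0 0.03;-0.0002 0.0445 -0.0001 0 0 0 0.03",
)

```text
t: 21.45
tcp_pos: [587.3, -129.3, 53.3]
orientation: [-89.8, -0.1, 92.6]
contact_force: [-0.1, 1.1, -1.7]
finger_gap: 39.3
```

Call:
jog_arm(
  rows="0 0.012 0 0 0 0 0.03;0 0.024 0 0 0 0 0.03;0 0.036 0 0 0 0 0.03;-0.0001 0.0445 0 0 0 0 0.03;-0.0001 0.0445 0 0 0 0 0.03",
)

```text
t: 21.95
tcp_pos: [588.8, -130.2, 11.3]
orientation: [-90.0, -0.0, 92.6]
contact_force: [-3.0, 2.0, 4.1]
finger_gap: 39.3
```

Call:
jog_arm(
  rows="0 0 0 0 0 0 0.03;0 0 0 0 0 0 0.03;0 0 0 0 0 0 0.06;0 0 0 0 0 0 0.06;0 0 0 0 0 0 0.06",
)

```text
t: 22.45
tcp_pos: [589.4, -130.5, 10.8]
orientation: [-90.0, 0.0, 92.6]
contact_force: [0.6, -0.3, 0.2]
finger_gap: 59.9
```

Call:
jog_arm(
  rows="0 -0.02 0 0 0 0 0.06;0 -0.04 0 0 0 0 0.06;0 -0.06 0 0 0 0 0.06;0 -0.089 0 0 0 0 0.06;0 -0.089 0 0 0 0 0.085",
)

```text
t: 22.95
tcp_pos: [592.3, -131.4, 104.2]
orientation: [-90.4, 0.2, 92.6]
contact_force: [0.7, -0.5, -0.1]
finger_gap: 73.0
```

```bash
python3 - <<'E'
from plan import *
plan([(589.2,-130.4,100,92.6,100),(455,-296.5,100,98.5,120),(455,-296.5,6,98.5,60)]);print()
plan([(455,-296.5,100,98.5,100),(592.7,-207.3,100,92.6,120),(592.7,-207.3,11,92.6,50)])
E
```

```text
-0 -0.089 -0 0 -0 0   -> [ 589.2 -130.4  100.    92.6]
-0.08 0 0.071 0 -0.052 0   -> [ 521.9 -213.5  100.    95.6]
-0.076 0 0.075 0 -0.051 0   -> [ 454.6 -296.4  100.    98.5]
-0.0001 0.047 -0.0002 0 -0 0   -> [ 454.8 -296.5   53.    98.5]
-0 0.047 -0.0002 0 -0 0   -> [ 455.  -296.5    6.    98.5]

-0 -0.094 0 0 -0 0   -> [ 455.  -296.5  100.    98.5]
0.034 0 -0.075 0 0.051 0   -> [ 524.2 -251.8  100.    95.6]
0.038 0 -0.073 0 0.052 0   -> [ 593.1 -206.8  100.    92.6]
-0.0002 0.0445 0.0002 0 -0 0   -> [ 593.  -207.1   55.5   92.6]
-0.0002 0.0445 0.0003 0 -0 0   -> [ 592.7 -207.3   11.    92.6]
```

Call:
jog_arm(
  rows="-0.02 0 0.018 0 -0.013 0 0.085;-0.04 0 0.036 0 -0.026 0 0.085;-0.06 0 0.054 0 -0.039 0 0.085;-0.08 0 0.071 0 -0.052 0 0.085;-0.08 0 0.071 0 -0.052 0 0.085",
)

```text
t: 23.45
tcp_pos: [519.9, -215.5, 99.2]
orientation: [-89.9, 0.0, 95.4]
contact_force: [0.0, 0.4, -0.8]
finger_gap: 84.8
```

Call:
jog_arm(
  rows="-0.02 0 0.019 0 -0.013 0 0.085;-0.04 0 0.038 0 -0.026 0 0.085;-0.06 0 0.057 0 -0.039 0 0.085;-0.076 0 0.075 0 -0.051 0 0.085;-0.076 0 0.075 0 -0.051 0 0.085",
)

```text
t: 23.95
tcp_pos: [453.4, -297.8, 99.5]
orientation: [-90.0, 0.0, 98.3]
contact_force: [0.3, 0.6, 0.7]
finger_gap: 84.9
```

```bash
python3 - <<'E'
from det import *
s=bot.observe(); print(s["t"],s["tcp_pos"],s["orientation"],s["finger_gap"],s["contact_force"])
i,im=grab("wrist","w6"); detect(i,im)
E
```

```text
23.95 [ 453.35035774 -297.79232019   99.47752298] [-8.99538540e+01  2.32516256e-03  9.83097112e+01] 84.86962909067248 [0.26253592 0.56097247 0.67594111]
red 549.5 px [141.  74.] tag [ 365.9 -391.5] [11.7 28.8] yaw 113.0 strip 497 (array([ 376.9, -386.4]), array([ 5.8, 51. ]), np.float32(113.3))
red 519.0 px [274. 212.] tag [ 453.  -284.4] [28.3 11.9] yaw 9.0 strip 434 (array([ 447.6, -297.9]), array([48.3,  5.9]), np.float32(8.6))
red 319.5 px [415. 236.] tag [ 458.  -162.9] [28.8 11.8] yaw 64.1 strip 112 (array([ 475.8, -154.6]), array([19.7,  6.9]), np.float32(61.7))
```

Call:
jog_arm(
  rows="0 0.012 0 0 0 0 0.085;0 0.024 0 0 0 0 0.085;0 0.036 0 0 0 0 0.085;-0.0001 0.047 -0.0002 0 0 0 0.085;-0.0001 0.047 -0.0002 0 0 0 0.085",
)

```text
t: 24.5
tcp_pos: [453.6, -294.9, 50.5]
orientation: [-89.8, -0.2, 98.5]
contact_force: [-1.2, -0.5, -0.1]
finger_gap: 85.0
```

Call:
jog_arm(
  rows="0 0.012 0 0 0 0 0.085;0 0.024 0 0 0 0 0.085;0 0.036 0 0 0 0 0.085;0 0.047 -0.0002 0 0 0 0.085;0 0.047 -0.0002 0 0 0 0.085",
)

```text
t: 25.0
tcp_pos: [453.7, -295.4, 4.0]
orientation: [-89.9, -0.1, 98.5]
contact_force: [0.5, -0.1, 0.2]
finger_gap: 85.1
```

Call:
jog_arm(
  rows="0 0 0 0 0 0 0.03;0 0 0 0 0 0 0.03;0 0 0 0 0 0 0.03;0 0 0 0 0 0 0.03;0 0 0 0 0 0 0.03",
)

```text
t: 25.5
tcp_pos: [455.7, -297.0, 6.8]
orientation: [-90.1, 0.1, 98.5]
contact_force: [-0.1, -0.8, 4.1]
finger_gap: 39.7
```

Call:
jog_arm(
  rows="0 0 0 0 0 0 0.03;0 0 0 0 0 0 0.03;0 -0.01 0 0 0 0 0.03;0 -0.02 0 0 0 0 0.03;0 -0.03 0 0 0 0 0.03",
)

```text
t: 26.0
tcp_pos: [454.7, -296.2, 36.6]
orientation: [-90.0, -0.0, 98.5]
contact_force: [-0.3, 0.3, -1.5]
finger_gap: 39.2
```

Call:
jog_arm(
  rows="0 -0.015 0 0 0 0 0.03;0 -0.03 0 0 0 0 0.03;0 -0.045 0 0 0 0 0.03;0 -0.064 0 0 0 0 0.03;0 -0.064 0 0 0 0 0.03",
)

```text
t: 26.5
tcp_pos: [456.8, -297.9, 103.1]
orientation: [-90.2, 0.2, 98.5]
contact_force: [-0.2, -1.1, -1.5]
finger_gap: 39.7
```

Call:
jog_arm(
  rows="0.008 0 -0.019 0 0.013 0 0.03;0.017 0 -0.038 0 0.026 0 0.03;0.026 0 -0.057 0 0.039 0 0.03;0.034 0 -0.075 0 0.051 0 0.03;0.034 0 -0.075 0 0.051 0 0.03",
)

```text
t: 27.0
tcp_pos: [525.6, -250.4, 99.3]
orientation: [-90.0, -0.0, 95.7]
contact_force: [-0.4, 0.7, -2.1]
finger_gap: 39.7
```

Call:
jog_arm(
  rows="0.009 0 -0.018 0 0.013 0 0.03;0.019 0 -0.036 0 0.026 0 0.03;0.028 0 -0.055 0 0.039 0 0.03;0.038 0 -0.073 0 0.052 0 0.03;0.038 0 -0.073 0 0.052 0 0.03",
)

```text
t: 27.5
tcp_pos: [594.2, -205.9, 99.3]
orientation: [-90.0, -0.0, 92.7]
contact_force: [-0.7, 0.2, -2.2]
finger_gap: 39.3
```

Call:
jog_arm(
  rows="0 0.012 0 0 0 0 0.03;0 0.024 0 0 0 0 0.03;0 0.036 0 0 0 0 0.03;-0.0002 0.0445 0.0002 0 0 0 0.03;-0.0002 0.0445 0.0002 0 0 0 0.03",
)

```text
t: 28.0
tcp_pos: [590.9, -206.7, 53.2]
orientation: [-89.8, -0.1, 92.6]
contact_force: [-1.3, 0.9, -1.8]
finger_gap: 39.7
```

Call:
jog_arm(
  rows="0 0.012 0 0 0 0 0.03;0 0.024 0 0 0 0 0.03;0 0.036 0 0 0 0 0.03;-0.0002 0.0445 0.0003 0 0 0 0.03;-0.0002 0.0445 0.0003 0 0 0 0.03",
)

```text
t: 28.5
tcp_pos: [592.8, -207.2, 10.9]
orientation: [-90.0, 0.0, 92.6]
contact_force: [-0.9, 0.9, 3.9]
finger_gap: 39.2
```

Call:
jog_arm(
  rows="0 0 0 0 0 0 0.03;0 0 0 0 0 0 0.03;0 0 0 0 0 0 0.06;0 0 0 0 0 0 0.06;0 0 0 0 0 0 0.06",
)

```text
t: 29.0
tcp_pos: [592.8, -207.4, 11.0]
orientation: [-90.0, 0.0, 92.6]
contact_force: [-0.2, 0.7, 0.2]
finger_gap: 60.0
```

Call:
jog_arm(
  rows="0 -0.03 0 0 0 0 0.06;0 -0.06 0 0 0 0 0.06;0 -0.1 0 0 0 0 0.06;0 -0.139 0 0 0 0 0.06;0 -0.139 0 0 0 0 0.085",
)

```text
t: 29.5
tcp_pos: [596.5, -209.1, 156.8]
orientation: [-90.6, 0.3, 92.6]
contact_force: [0.0, 0.1, -0.5]
finger_gap: 72.7
```

```bash
python3 - <<'E'
from plan import *
plan([(592.7,-207.3,150,92.6,140),(540,0,220,90,150)])
E
```

```text
-0 -0.139 -0 0 -0 0   -> [ 592.7 -207.3  150.    92.6]
0.105 -0.035 0.022 0 0.023 0   -> [ 565.9 -103.4  185.    91.3]
0.104 -0.035 0.024 0 0.022 0   -> [5.396e+02 1.000e-01 2.200e+02 9.000e+01]
```

Call:
jog_arm(
  rows="0.026 -0.009 0.006 0 0.006 0 0.085;0.052 -0.018 0.012 0 0.012 0 0.085;0.078 -0.027 0.018 0 0.018 0 0.085;0.105 -0.035 0.022 0 0.023 0 0.085;0.105 -0.035 0.022 0 0.023 0 0.085",
)

```text
t: 30.0
tcp_pos: [565.6, -100.6, 185.8]
orientation: [-90.0, -0.0, 91.5]
contact_force: [-0.2, -0.2, 0.3]
finger_gap: 85.0
```

Call:
jog_arm(
  rows="0.026 -0.009 0.006 0 0.006 0 0.085;0.052 -0.018 0.012 0 0.012 0 0.085;0.078 -0.027 0.018 0 0.018 0 0.085;0.104 -0.035 0.024 0 0.022 0 0.085;0.104 -0.035 0.024 0 0.022 0 0.085",
)

```text
t: 30.5
tcp_pos: [539.5, 2.0, 220.6]
orientation: [-90.1, -0.0, 90.2]
contact_force: [-0.6, -0.3, 0.1]
finger_gap: 85.0
```

Call:
jog_arm(
  rows="0 0 0 0 0 0 0.085;0 0 0 0 0 0 0.085;0 0 0 0 0 0 0.085;0 0 0 0 0 0 0.085;0 0 0 0 0 0 0.085",
)

```text
t: 31.0
tcp_pos: [539.6, -0.5, 219.7]
orientation: [-90.0, 0.0, 90.0]
contact_force: [-0.9, -1.0, -0.3]
finger_gap: 85.1
```

```bash
python3 - <<'E'
from det import *
s=bot.observe(); print(s["t"],s["tcp_pos"],s["orientation"])
i,im=grab("wrist","w7")
h=hsv(im); H,S,V=[h[...,k].astype(int) for k in range(3)]
m=(H>105)&(H<130)&(S>120)
for b in blobs(m,100)[:3]:
    print(cv2.contourArea(b),cv2.boundingRect(b),cv2.minAreaRect(b))
m&=(V>np.percentile(V[m],60))
for b in blobs(m,100)[:3]:
    r=cv2.minAreaRect(b); P=cast("wrist",i,cv2.boxPoints(r),102)[:,:2].astype(np.float32); print("bright",r,cv2.minAreaRect(P))
E
```

```text
31.0 [ 5.39645516e+02 -4.84207231e-01  2.19689427e+02] [-8.99743484e+01  3.04896404e-03  8.99606429e+01]
904.5 (244, 239, 23, 52) ((254.1072998046875, 264.7271423339844), (50.39842987060547, 21.326995849609375), 83.1572265625)
490.5 (11, 290, 48, 51) ((30.836971282958984, 308.1756286621094), (39.79798126220703, 53.841915130615234), 22.89055061340332)
bright ((30.309478759765625, 307.93463134765625), (38.3353271484375, 51.535499572753906), 24.943906784057617) ((734.8173828125, -344.1312255859375), (66.97813415527344, 197.10621643066406), 43.93895721435547)
bright ((255.50003051757812, 276.50006103515625), (25.951311111450195, 16.24988555908203), 75.96376037597656) ((636.1465454101562, -1.228494644165039), (33.87941360473633, 17.500078201293945), 12.232168197631836)
```

View pics/w7.png

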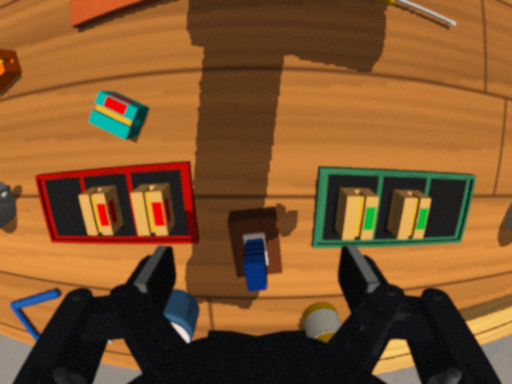

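All four blocks sit in their trays (reds at (99,210) and (152,208), greens at (356,213) and (408,213)). The gauge is at (256,262). I take a closer look from directly above it.

Call:
jog_arm(
  rows="0 0.006 -0.03 0 0 0 0.085;0 0.012 -0.06 0 0 0 0.085;0 0.02 -0.08 0 0 0 0.085;-0.002 0.025 -0.095 0 0 0 0.085;-0.002 0.025 -0.095 0 0 0 0.085",
)

```text
t: 31.55
tcp_pos: [635.6, -2.3, 193.4]
orientation: [-89.9, 0.0, 90.0]
contact_force: [0.1, -0.3, -0.1]
finger_gap: 85.2
```

Call:
jog_arm(
  rows="0 0 0 0 0 0 0.085;0 0 0 0 0 0 0.085;0 0 0 0 0 0 0.085;0 0 0 0 0 0 0.085;0 0 0 0 0 0 0.085",
)

```text
t: 32.05
tcp_pos: [634.4, -1.9, 195.4]
orientation: [-90.0, 0.0, 90.0]
contact_force: [0.3, -0.2, -0.7]
finger_gap: 84.6
```

```bash
python3 - <<'E'
from det import *; import json
json.dump([539.6+95,0.1-2,195,90.0],open("cmd.json","w"))
s=bot.observe(); print(s["t"],s["tcp_pos"],s["orientation"])
i,im=grab("wrist"); h=hsv(im); H,S,V=[h[...,k].astype(int) for k in range(3)]
m=(H>105)&(H<130)&(S>120); m[:120]=0;m[260:]=0; m[:,:180]=0;m[:,340:]=0
b=blobs(m,300)[0]; print(cv2.contourArea(b),cv2.minAreaRect(b)); 
P=cast("wrist",i,b[:,0,:],102)[:,:2].astype(np.float32); print(cv2.minAreaRect(P))
cv2.imwrite("pics/w8.png",cv2.resize(im[100:290,130:390,::-1],None,fx=3,fy=3,interpolation=cv2.INTER_CUBIC))
E
```

```text
32.05 [634.44643175  -1.87181822 195.42923257] [-9.00282029e+01  8.10720910e-03  9.00158519e+01]
1185.0 ((255.49197387695312, 191.09707641601562), (51.58085250854492, 25.63759422302246), 83.41805267333984)
((630.8510131835938, -2.1733789443969727), (45.01762008666992, 21.321413040161133), 7.0038933753967285)
```

View pics/w8.png

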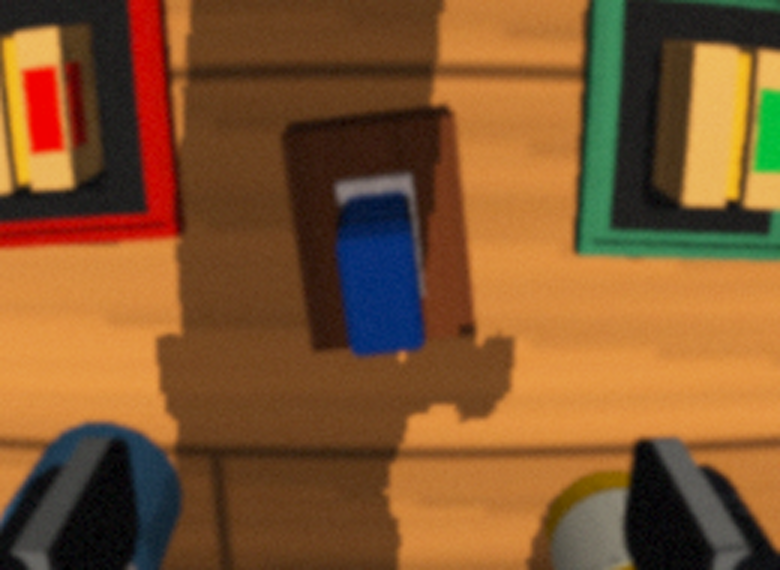

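The handle's top is centred at (635,-1.6) with yaw 7°, and its measured thickness of 21 mm matches the given 22. I grip it with jaw yaw 97° and TCP z 54.

```bash
python3 - <<'E'
from plan import *
plan([(635,-1.6,150,97),(635,-1.6,54,97,50)])
E
```

```text
0 0.045 -0 0 -0.122 0   -> [634.6  -1.9 150.   97. ]
0.0001 0.048 -0.0002 0 -0 0   -> [634.8  -1.8 102.   97. ]
0.0001 0.048 -0.0002 0 -0 0   -> [635.   -1.7  54.   97. ]
```

Call:
jog_arm(
  rows="0 0.011 0 0 -0.03 0 0.085;0 0.022 0 0 -0.06 0 0.085;0 0.034 0 0 -0.09 0 0.085;0 0.045 0 0 -0.122 0 0.085;0 0.045 0 0 -0.122 0 0.085",
)

```text
t: 32.6
tcp_pos: [633.3, -1.8, 148.3]
orientation: [-89.8, -0.0, 97.0]
contact_force: [0.0, 1.2, -0.4]
finger_gap: 85.1
```

Call:
jog_arm(
  rows="0 0.012 0 0 0 0 0.085;0 0.024 0 0 0 0 0.085;0 0.036 0 0 0 0 0.085;0.0001 0.048 -0.0002 0 0 0 0.085;0.0001 0.048 -0.0002 0 0 0 0.085",
)

```text
t: 33.1
tcp_pos: [633.0, -1.6, 99.3]
orientation: [-89.8, -0.1, 97.0]
contact_force: [-0.6, -0.2, -0.5]
finger_gap: 85.2
```

Call:
jog_arm(
  rows="0 0.012 0 0 0 0 0.085;0 0.024 0 0 0 0 0.085;0 0.036 0 0 0 0 0.085;0.0001 0.048 -0.0002 0 0 0 0.085;0.0001 0.048 -0.0002 0 0 0 0.085",
)

```text
t: 33.6
tcp_pos: [633.1, -1.5, 51.4]
orientation: [-89.8, -0.0, 97.0]
contact_force: [-0.0, 0.2, -0.4]
finger_gap: 85.3
```

Call:
jog_arm(
  rows="0 0 0 0 0 0 0.05;0 0 0 0 0 0 0.04;0 0 0 0 0 0 0.03;0 0 0 0 0 0 0.025;0 0 0 0 0 0 0.012",
  newtons=50,
)

```text
t: 34.1
tcp_pos: [635.6, -1.8, 54.7]
orientation: [-90.1, 0.0, 97.0]
contact_force: [-0.8, -0.1, 1.7]
finger_gap: 21.6
```

Call:
jog_arm(
  rows="0 0 0 0 0 0 0.012;0 0 0 0 0 0 0.012;0 0 0 0 0 0 0.012;0 0 0 0 0 0 0.012;0 0 0 0 0 0 0.012",
)

```text
t: 34.6
tcp_pos: [635.6, -1.8, 54.7]
orientation: [-90.1, 0.0, 97.0]
contact_force: [-0.9, -0.7, 5.4]
finger_gap: 21.7
```

```bash
python3 - <<'E'
from h import *; from plan import *
s=bot.observe(); print(s["t"],s["tcp_pos"],s["orientation"],s["finger_gap"],s["contact_force"],s["moment"])
E
```

```text
34.6 [635.56800084  -1.77355806  54.65368999] [-9.00711415e+01  2.61198570e-02  9.70010623e+01] 21.737686503195633 [-0.85886402 -0.66856616  5.36826365] [-0.02588052  0.13095187 -0.02518342]
```

```bash
python3 - <<'E'
from plan import *
plan([(635,-1.7,124,97,75),(595.4,124,110,88.8,150),(595.4,124,90,88.8,50)]);print()
plan([(595.4,124,76,88.8,50),(595.4,124,66,88.8,50),(595.4,124,61,88.8,50)])
E
```

```text
-0 -0.07 -0 0 -0 0   -> [635.   -1.7 124.   97. ]
0.13 0.014 0.024 0 0.143 0   -> [595.3 124.5 110.   88.8]
-0.0005 0.02 -0.0001 0 -0 0   -> [595.4 124.   90.   88.8]

0 0.014 0 0 -0 0   -> [595.4 124.   76.   88.8]
0 0.01 0 0 -0 0   -> [595.4 124.   66.   88.8]
0 0.005 0 0 -0 0   -> [595.4 124.   61.   88.8]
```

Call:
jog_arm(
  rows="0 -0.014 0 0 0 0 0.012;0 -0.028 0 0 0 0 0.012;0 -0.042 0 0 0 0 0.012;0 -0.056 0 0 0 0 0.012;0 -0.07 0 0 0 0 0.012",
)

```text
t: 35.1
tcp_pos: [634.1, -1.5, 123.3]
orientation: [-89.9, -0.0, 97.0]
contact_force: [-0.2, -0.3, -1.8]
finger_gap: 21.8
```

Call:
jog_arm(
  rows="0.035 0.003 0.006 0 0.036 0 0.012;0.07 0.007 0.012 0 0.072 0 0.012;0.1 0.01 0.018 0 0.107 0 0.012;0.13 0.014 0.024 0 0.143 0 0.012;0.13 0.014 0.024 0 0.143 0 0.012",
)

```text
t: 35.6
tcp_pos: [592.3, 127.9, 108.3]
orientation: [-89.7, -0.1, 89.1]
contact_force: [-0.1, 0.4, -0.7]
finger_gap: 21.3
```

Call:
jog_arm(
  rows="0 0.005 0 0 0 0 0.012;0 0.01 0 0 0 0 0.012;0 0.015 0 0 0 0 0.012;-0.0005 0.02 -0.0001 0 0 0 0.012;-0.0005 0.02 -0.0001 0 0 0 0.012",
)

```text
t: 36.1
tcp_pos: [594.9, 123.1, 88.8]
orientation: [-89.9, 0.0, 88.7]
contact_force: [0.2, 0.1, -1.3]
finger_gap: 21.6
```

Call:
jog_arm(
  rows="0 0 0 0 0 0 0.012;0 0 0 0 0 0 0.012;0 0 0 0 0 0 0.012;0 0 0 0 0 0 0.012;0 0 0 0 0 0 0.012",
)

```text
t: 36.6
tcp_pos: [595.6, 124.0, 90.2]
orientation: [-90.0, 0.0, 88.8]
contact_force: [0.1, 0.1, -1.4]
finger_gap: 21.5
```

```bash
python3 - <<'E'
from h import *
s=bot.observe(); print(s["t"],s["tcp_pos"],s["orientation"],s["finger_gap"],s["contact_force"])
i,im=grab("wrist")
p=proj("wrist",i,[[595.4-28,124,45],[595.4+28,124,45],[595.4,201,45],[595.4,124,90]]); print(p)
cv2.imwrite("pics/w9.png",cv2.resize(im[120:320,150:410,::-1],None,fx=3,fy=3,interpolation=cv2.INTER_CUBIC))
E
```

```text
36.6 [595.57714756 123.97048963  90.16753992] [-9.00214836e+01  3.26398664e-03  8.88128243e+01] 21.487983185457626 [ 0.0942635   0.068331   -1.40168604]
[[254.88478871 177.840318  ]
 [256.62839812 253.49867144]
 [363.99257974 214.52551205]
 [255.62473776 248.900317  ]]
```

View pics/w9.png

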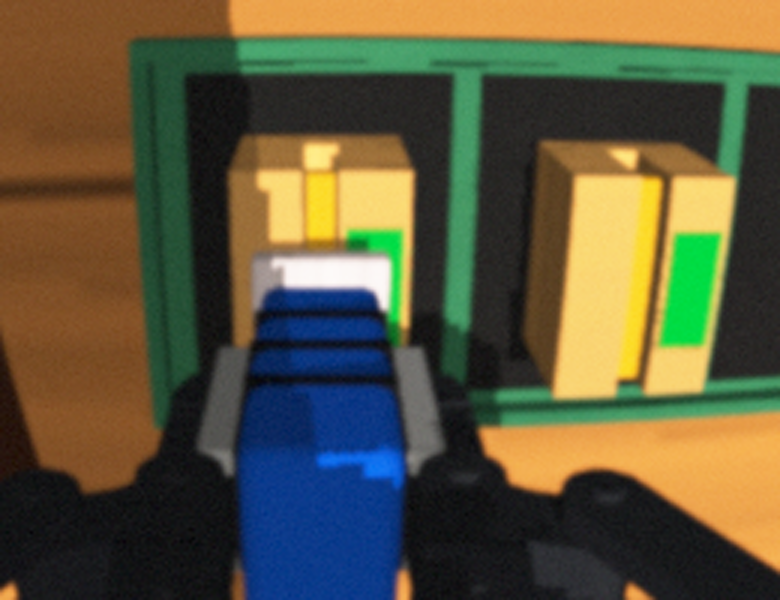

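The slot's centre (crop column 321) lines up with the gauge's (321). I push in steps, watching the force.

Call:
jog_arm(
  rows="0 0.004 0 0 0 0 0.012;0 0.008 0 0 0 0 0.012;0 0.012 0 0 0 0 0.012;0 0.014 0 0 0 0 0.012;0 0.014 0 0 0 0 0.012",
)

```text
t: 37.15
tcp_pos: [595.0, 123.9, 75.3]
orientation: [-89.9, 0.0, 88.8]
contact_force: [-0.3, -0.9, -1.1]
finger_gap: 21.4
```

Call:
jog_arm(
  rows="0 0.002 0 0 0 0 0.012;0 0.004 0 0 0 0 0.012;0 0.006 0 0 0 0 0.012;0 0.008 0 0 0 0 0.012;0 0.01 0 0 0 0 0.012",
)

```text
t: 37.65
tcp_pos: [595.7, 123.9, 66.1]
orientation: [-90.0, -0.0, 88.8]
contact_force: [-0.5, -1.2, 2.2]
finger_gap: 21.8
```

Call:
jog_arm(
  rows="0 0.001 0 0 0 0 0.012;0 0.002 0 0 0 0 0.012;0 0.003 0 0 0 0 0.012;0 0.003 0 0 0 0 0.012;0 0.003 0 0 0 0 0.012",
)

```text
t: 38.15
tcp_pos: [595.7, 124.0, 63.6]
orientation: [-90.0, -0.0, 88.8]
contact_force: [-0.8, -0.4, 5.1]
finger_gap: 21.5
```

Call:
jog_arm(
  rows="0 0.001 0 0 0 0 0.012;0 0.002 0 0 0 0 0.012;0 0.003 0 0 0 0 0.012;0 0.003 0 0 0 0 0.012;0 0.003 0 0 0 0 0.012",
)

```text
t: 38.65
tcp_pos: [595.8, 123.9, 63.6]
orientation: [-90.1, -0.0, 88.8]
contact_force: [-8.4, -1.8, 23.0]
finger_gap: 21.4
```

Flush: it stays at z 63.6 (home height + 9 mm) at 23 N. Next is block B.

```bash
python3 - <<'E'
from plan import *; import json
p=load(); p[2]=60; json.dump(p,open("cmd.json","w"))
plan([(595.4,124,105,88.8,50),(597,201,105,88.8,100),(597,201,76,88.8,50)])
E
```

```text
0 -0.045 0 0 -0 0   -> [595.4 124.  105.   88.8]
0.077 -0 0 0 -0 0   -> [597.  200.9 105.   88.8]
0.0001 0.029 0 0 -0 0   -> [597.  201.   76.   88.8]
```

Call:
jog_arm(
  rows="0 -0.005 0 0 0 0 0.012;0 -0.012 0 0 0 0 0.012;0 -0.022 0 0 0 0 0.012;0 -0.034 0 0 0 0 0.012;0 -0.045 0 0 0 0 0.012",
)

```text
t: 39.15
tcp_pos: [595.6, 123.9, 105.9]
orientation: [-90.0, 0.0, 88.8]
contact_force: [0.7, -0.2, -1.6]
finger_gap: 21.1
```

Call:
jog_arm(
  rows="0.02 0 0 0 0 0 0.012;0.04 0 0 0 0 0 0.012;0.06 0 0 0 0 0 0.012;0.077 0 0 0 0 0 0.012;0.077 0 0 0 0 0 0.012",
)

```text
t: 39.65
tcp_pos: [597.2, 203.1, 105.4]
orientation: [-90.0, -0.0, 89.0]
contact_force: [0.1, -0.3, -0.6]
finger_gap: 21.5
```

Call:
jog_arm(
  rows="0 0.004 0 0 0 0 0.012;0 0.008 0 0 0 0 0.012;0 0.012 0 0 0 0 0.012;0.0001 0.015 0 0 0 0 0.012;0.0001 0.015 0 0 0 0 0.012",
)

```text
t: 40.15
tcp_pos: [596.5, 200.4, 89.1]
orientation: [-89.9, 0.0, 88.8]
contact_force: [-0.3, 0.4, -0.5]
finger_gap: 21.5
```

```bash
python3 - <<'E'
from h import *
s=bot.observe(); print(s["t"],s["tcp_pos"],s["orientation"],s["finger_gap"],s["contact_force"])
i,im=grab("wrist")
cv2.imwrite("pics/w10.png",cv2.resize(im[120:320,100:400,::-1],None,fx=2.5,fy=2.5,interpolation=cv2.INTER_CUBIC))
E
```

```text
40.15 [596.49904033 200.41779115  89.1490289 ] [-8.99182782e+01  2.97667447e-02  8.87726803e+01] 21.48804116880728 [-0.32901022  0.36952164 -0.50128778]
```

View pics/w10.png

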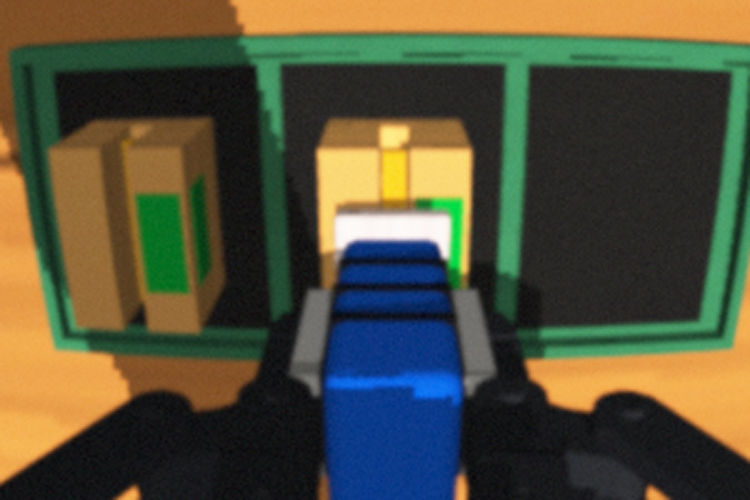

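Slot B (column 394) lines up with the gauge (392), and block A's strip is now out of sight deep in its slot. I push into B.

Call:
jog_arm(
  rows="0 0.004 0 0 0 0 0.012;0 0.008 0 0 0 0 0.012;0 0.012 0 0 0 0 0.012;0 0.014 0 0 0 0 0.012;0 0.014 0 0 0 0 0.012",
)

```text
t: 40.7
tcp_pos: [596.6, 200.9, 75.4]
orientation: [-89.9, 0.0, 88.8]
contact_force: [0.6, 0.8, -0.8]
finger_gap: 21.5
```

Call:
jog_arm(
  rows="0 0.002 0 0 0 0 0.012;0 0.004 0 0 0 0 0.012;0 0.006 0 0 0 0 0.012;0 0.008 0 0 0 0 0.012;0 0.01 0 0 0 0 0.012",
)

```text
t: 41.2
tcp_pos: [597.3, 201.1, 66.2]
orientation: [-90.0, -0.0, 88.8]
contact_force: [-0.4, -0.2, 1.6]
finger_gap: 21.5
```

Call:
jog_arm(
  rows="0 0.001 0 0 0 0 0.012;0 0.002 0 0 0 0 0.012;0 0.003 0 0 0 0 0.012;0 0.003 0 0 0 0 0.012;0 0.003 0 0 0 0 0.012",
)

```text
t: 41.7
tcp_pos: [597.3, 201.1, 63.6]
orientation: [-90.0, -0.0, 88.8]
contact_force: [-0.3, -0.5, 6.4]
finger_gap: 21.3
```

Call:
jog_arm(
  rows="0 0.001 0 0 0 0 0.012;0 0.002 0 0 0 0 0.012;0 0.003 0 0 0 0 0.012;0 0.003 0 0 0 0 0.012;0 0.003 0 0 0 0 0.012",
)

```text
t: 42.2
tcp_pos: [597.4, 201.1, 63.6]
orientation: [-90.1, -0.0, 88.8]
contact_force: [-7.4, -2.5, 20.7]
finger_gap: 21.4
```

```bash
python3 - <<'E'
from plan import *; import json
p=load(); p[2]=60; json.dump(p,open("cmd.json","w"))
plan([(597,201,115,88.8,60),(635,-1.7,115,97,110),(635,-1.7,100,97,50),(635,-1.7,72,97,50),(635,-1.7,53.5,97,50)])
E
```

```text
-0 -0.055 0 0 -0 0   -> [597.  201.  115.   88.8]
-0.101 -0 -0.021 0 -0.072 0   -> [615.9  99.6 115.   92.9]
-0.102 -0 -0.014 0 -0.071 0   -> [635.1  -1.5 115.   97. ]
-0.0002 0.015 0.0001 0 -0 0   -> [635.   -1.7 100.   97. ]
0 0.028 0 0 -0 0   -> [635.   -1.7  72.   97. ]
0 0.0185 0 0 -0 0   -> [635.   -1.7  53.5  97. ]
```

Call:
jog_arm(
  rows="0 -0.005 0 0 0 0 0.012;0 -0.015 0 0 0 0 0.012;0 -0.027 0 0 0 0 0.012;0 -0.041 0 0 0 0 0.012;0 -0.055 0 0 0 0 0.012",
)

```text
t: 42.7
tcp_pos: [597.0, 201.0, 115.6]
orientation: [-90.0, 0.0, 88.8]
contact_force: [-0.1, 0.1, -0.8]
finger_gap: 21.4
```

Call:
jog_arm(
  rows="-0.026 0 -0.006 0 -0.018 0 0.012;-0.052 0 -0.011 0 -0.036 0 0.012;-0.077 0 -0.016 0 -0.054 0 0.012;-0.101 0 -0.021 0 -0.072 0 0.012;-0.101 0 -0.021 0 -0.072 0 0.012",
)

```text
t: 43.2
tcp_pos: [616.8, 96.6, 115.3]
orientation: [-90.0, 0.1, 92.7]
contact_force: [-0.5, -0.1, -1.7]
finger_gap: 21.5
```

Call:
jog_arm(
  rows="-0.026 0 -0.004 0 -0.018 0 0.012;-0.052 0 -0.007 0 -0.036 0 0.012;-0.077 0 -0.011 0 -0.054 0 0.012;-0.102 0 -0.014 0 -0.071 0 0.012;-0.102 0 -0.014 0 -0.071 0 0.012",
)

```text
t: 43.7
tcp_pos: [636.0, -4.0, 115.2]
orientation: [-90.0, 0.1, 96.8]
contact_force: [0.1, 0.1, -1.5]
finger_gap: 21.4
```

Call:
jog_arm(
  rows="0 0.005 0 0 0 0 0.012;0 0.01 0 0 0 0 0.012;-0.0002 0.015 0.0001 0 0 0 0.012;-0.0002 0.015 0.0001 0 0 0 0.012;-0.0002 0.015 0.0001 0 0 0 0.012",
)

```text
t: 44.2
tcp_pos: [634.7, -1.1, 99.6]
orientation: [-90.0, -0.0, 97.0]
contact_force: [0.1, 0.1, -1.4]
finger_gap: 21.6
```

Call:
jog_arm(
  rows="0 0.007 0 0 0 0 0.012;0 0.014 0 0 0 0 0.012;0 0.021 0 0 0 0 0.012;0 0.028 0 0 0 0 0.012;0 0.028 0 0 0 0 0.012",
)

```text
t: 44.7
tcp_pos: [633.8, -1.7, 70.3]
orientation: [-89.8, -0.0, 97.0]
contact_force: [0.2, 1.4, -1.8]
finger_gap: 20.9
```

Call:
jog_arm(
  rows="0 0.005 0 0 0 0 0.012;0 0.01 0 0 0 0 0.012;0 0.015 0 0 0 0 0.012;0 0.0185 0 0 0 0 0.012;0 0.0185 0 0 0 0 0.012",
)

```text
t: 45.2
tcp_pos: [635.0, -1.8, 54.6]
orientation: [-90.0, 0.0, 97.0]
contact_force: [-3.5, -0.4, 5.5]
finger_gap: 21.4
```

Home again (z 54.6, 5.5 N). I open, retreat upward and back, and check the whole bench.

Call:
jog_arm(
  rows="0 0 0 0 0 0 0.03;0 0 0 0 0 0 0.04;0 0 0 0 0 0 0.06;0 0 0 0 0 0 0.075;0 0 0 0 0 0 0.075",
)

```text
t: 45.7
tcp_pos: [635.1, -1.8, 53.3]
orientation: [-90.0, 0.0, 97.0]
contact_force: [-0.6, -0.2, -0.1]
finger_gap: 75.0
```

Call:
jog_arm(
  rows="0 -0.03 0 0 0 0 0.075;0 -0.06 0 0 0 0 0.075;0 -0.1 0 0 0 0 0.075;0 -0.14 0 0 0 0 0.075;0 -0.165 0 0 0 0 0.075",
)

```text
t: 46.2
tcp_pos: [636.1, -1.8, 222.0]
orientation: [-90.2, 0.1, 97.0]
contact_force: [0.7, 0.5, 0.2]
finger_gap: 74.9
```

Call:
jog_arm(
  rows="0.003 0 0.025 0 0.03 0 0.075;0.006 0 0.05 0 0.06 0 0.075;0.009 0 0.075 0 0.09 0 0.075;0.012 0 0.095 0 0.122 0 0.075;0.012 0 0.095 0 0.122 0 0.075",
)

```text
t: 46.7
tcp_pos: [536.8, -1.1, 218.7]
orientation: [-89.9, -0.0, 90.0]
contact_force: [0.1, -0.9, 0.5]
finger_gap: 74.8
```

Call:
jog_arm(
  rows="0 0 0 0 0 0 0.075;0 0 0 0 0 0 0.075;0 0 0 0 0 0 0.075;0 0 0 0 0 0 0.075;0 0 0 0 0 0 0.075",
)

```text
t: 47.2
tcp_pos: [539.7, -1.4, 218.3]
orientation: [-90.0, 0.0, 90.0]
contact_force: [0.2, 0.3, -0.2]
finger_gap: 74.9
```

```bash
python3 - <<'E'
from det import *
s=bot.observe(); print(s["t"],s["tcp_pos"],s["orientation"],s["contact_force"])
i,im=grab("wrist","w11"); detect(i,im)
h=hsv(im); m=(h[...,0]>105)&(h[...,0]<130)&(h[...,1]>120); m[:200]=0
for b in blobs(m,300)[:2]: print(cv2.boundingRect(b),cv2.minAreaRect(b))
j,t=grab("top","t3"); _,sc=grab("scene","s3")
o=np.vstack([np.hstack([cv2.resize(im[140:310,20:490],(800,290))]),np.hstack([cv2.resize(t[60:250,110:420],(400,245)),cv2.resize(sc[60:340,100:420],(400,245))])])
cv2.imwrite("pics/fin.png",o[:,:,::-1])
E
```

```text
47.2 [539.72226488  -1.43457313 218.27281127] [-8.99933538e+01  7.47889783e-04  9.00171846e+01] [ 0.21881078  0.2520018  -0.1861258 ]
green 149.5 px [370. 219.] tag [597.4 139.2] [11.5 26.7] yaw 178.2 strip 63 (array([597.8, 140.6]), array([17. , 58.1]), np.float32(178.8))
green 120.5 px [423. 220.] tag [600.3 217.4] [12.1 27.2] yaw 179.8 strip 43 (array([607. , 214.6]), array([26.3, 46.1]), np.float32(178.0))
red 176.0 px [115. 105.] tag [ 457.9 -163.5] [27.9 11.4] yaw 63.7 strip 206 (array([ 469.1, -168.1]), array([52.1,  6.7]), np.float32(63.5))
red 133.5 px [158. 214.] tag [ 590.6 -119.6] [26.  10.2] yaw 1.4 strip 105 (array([ 590.1, -131.7]), array([50.1,  4.4]), np.float32(2.2))
red 98.0 px [103. 215.] tag [ 592.9 -198. ] [26.2  9.6] yaw 1.8 strip 57 (array([ 592.9, -210.3]), array([47.7,  3.7]), np.float32(3.0))
(244, 239, 24, 52) ((254.86639404296875, 264.84234619140625), (50.472816467285156, 21.625749588012695), 83.41805267333984)
(11, 290, 48, 52) ((40.04667663574219, 317.80401611328125), (46.111175537109375, 49.330257415771484), 73.1416015625)
```

View pics/fin.png

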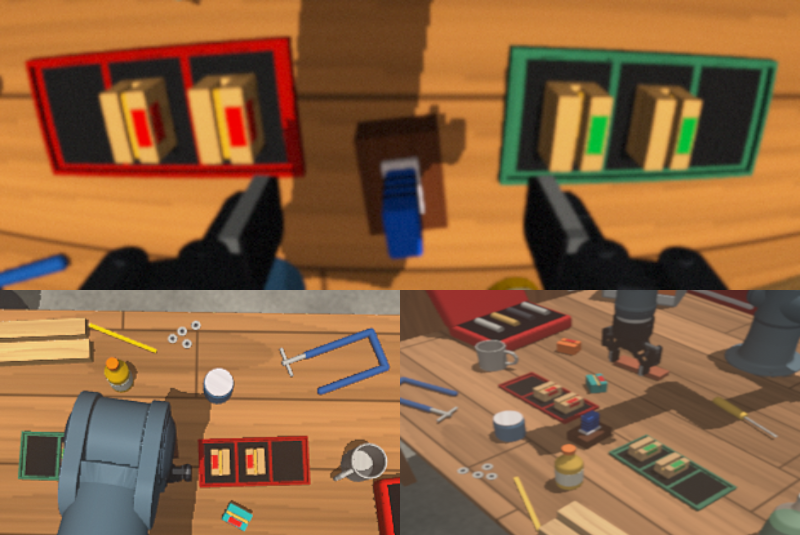

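The picture shows both greens at (575,127) and (667,127) in the pass tray with their strips sunk, and both reds with strips high in the reject tray. The gauge is back within 1 px of where it was at the start, and the glue, tin and mug look undisturbed. I hand in.

```bash
python3 -c "
from workcell import bot
print(bot.sign_off())"
```

```text
the job is handed in; nothing more can be done
None
```

I handed the job in at about 47 s of the 210 s allowed; the sign-off gave no verdict.

**What I did:** There were two green and two red blocks on the bench. I put the greens in the pass tray and the reds in the reject tray. Then I pushed the gauge into each green block in the tray and put it back in its stand.

**Last checks:**
- **Stops:** on both greens the gauge stopped at 9 mm above its home height, which is where the shoulder lies flush on a block in the tray. It stayed there under 20 to 23 N. In the final picture the green strips are sunk and the red strips still high. I did not read the stop depths directly.
- **Blocks:** all four sit upright in their trays, within about 10 mm of where I meant to put them.
- **Gauge:** it is back within 1 pixel of its starting image position, and its seated height matches the start to 0.1 mm.
- **Bystanders:** the glue, tin and mug look undisturbed in the final picture. I did not measure how far they are from where they started.
- **Robot:** the gripper is clear, about 220 mm above the bench, with no contact force.

No check failed. One disagreed slightly: the final sight of the green tags is a few mm off the positions where I released the blocks, well inside the tray limits. No block was out of place when I went to pick it.

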